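# Load and lock the drilling jig for headlamp mounting plates

## Robot

A 6-joint arm with a two-finger parallel gripper is mounted at the origin on the work surface. World frame = base frame: x ahead of the robot, y to its left, z up, the work surface at z = 0. Lengths are in m, angles in rad, forces in N, time in s.
With the tool pointing down it reaches from about 0.25 to 0.725 m from the base axis. Payload 4 kg.
Tool frame: the origin (TCP) lies midway between the tips of the shut fingers; the grasp point (between the pads) lies bot.pinch_z behind it (bot.pinch_z is the distance from the TCP to the grasp point, in m); z points along the fingers, y is the direction in which the jaws open and shut (so a half turn about z gives the same grasp; the last joint's range is limited). The gripper opens to 85 mm and grips with 20 to 120 N. Pads are 22 mm wide; open, the fingers measure 114 mm over their backs; the gripper's body (76 mm by 85 mm) begins 54 mm behind the grasp point. The pads swing forward as they close: fully open they stand 13 mm farther back than shut.
Start: joints at [1.26, 0.241, 0.005, 1.335, 0, 1.571], TCP at [0.153, 0.476, 0.231] pointing down, gripper open.
Joint ranges: [-2.72, 2.72], [-1.05, 1.87], [-1.09, 1.28], [-1.99, 2.15], [-1.42, 1.44], [-3.14, 3.14]. Speed limits (rad/s): [2.79, 2.79, 3.14, 3.14, 3.14, 3.14].

## Interface

Orientations are given as a unit quaternion [x, y, z, w].
In Python, from workcell import bot gives the robot as it stands. The module is installed in compiled form; this text tells all that it offers.
- The arm moves only by the tool move_arm, never from a script. Its argument "series" is a list that holds one entry, the list of rows, each a list of 7 numbers: the shift along the world's x, y, z in cm, then the turn, a rotation vector about the world's x, y, z in degrees, then the opening, from 0 (shut) to 1 (fully open). A call has exactly 5 rows; each row shifts and turns the pose as measured when the row begins; what a row does not reach is not made up. A row lasts 1/10 s, in which the tool goes at most 50 mm and 8.59 degrees, less where a joint would pass 70% of its speed; a pose out of reach is approached as far as the arm can. A call with a gripper value outside its range is refused whole. The fingers move at their own pace and stop on an object; the grip force is fixed at half the most. Time passes only in rows, so rows that do not move let the fingers close, or fill a call up. It gives the time, the measured TCP pose, the force and the opening at its end, in the units of the state.
- bot.get_obs(): the state, without advancing time (a new reading comes with each control period).
- bot.camera(name): name is "scene" or "top"; returns (picture, depth): 480x640x3 uint8, red, green, blue; 480x640 float32, m along the optical axis (not along the pixel's ray), 0 where there is no reading.
- bot.camera_info(name): a dict with "vfov" (degrees; the focal length in pixels is half the picture's height over the tangent of half this angle, whatever the lens; pixels are square), "cx", "cy" (the principal point, pixels), "cam_to_world" (4x4, takes a point from camera to world coordinates). Camera axes: x right, y down, z forward; pixel columns grow to the right and rows downward; lengths in m; the calibration is good to about 2 mm. A picture is of the moment at which its call begins. camera_info takes no time and is no camera call.
- bot.job_done(): hands the job in, once; it reports no verdict.
Trained networks look in the newest picture that a camera, given by its name, has taken for a name from the list of things; names that differ only in an ending like _2 or _b are one class to them, and where a whole thing is asked for, a point or a joint stands for the part that bears it (a point fixed in the world has none). Each returns a list of dicts, best first, with "confidence" (0 to 1); they miss things now and then, are a little off and sometimes report something else, mostly with a low value. They report only what shows in the picture. A call takes as long as a camera call. They do not tell look-alikes from the thing itself.
- bot.find_in(camera, target): "at" ([x, y, z] in m, in world coordinates, good to about 4 mm: the middle of the surface that is visible of it).
The state is a dict: "clock": time; "joint_pos": joint angles; "joint_vel": joint speeds; "tau": joint torques, N m; "eef_pos": TCP position; "tool_rot": TCP orientation; "ft_force": force on the tool from outside, world axes, zero at the start; "ft_torque": the same for the moment, N m; "grip_width": finger opening in m.
Only numpy, scipy, OpenCV 4.12 (cv2) and the standard library are available. Lean on these libraries where they do the work, as an engineer would, in place of code of your own. Each camera call takes 0.05 s, during which the arm holds its last target.

## Task

Load the drilling jig: lower every loose aluminium mounting plate (there are three or four) over the jig's two locating pins so that they lie flush on the bed and on one another, then put the steel drill guide (the plate with the black knob) over the same pins as the top layer, knob up and flush on the stack. Leave the jig's side lever up while loading; when all is on, press it down until it stays down by itself. Leave the headlamp housing and the ratchet where they are.

Things in the scene. Friction and masses are not known exactly. Their poses are not given: they have to be found in the camera images.
- plate1: flat bare aluminium mounting plate, 90 x 45 x 10 mm, with two through holes 11 mm in diameter on its long midline, 30 mm either side of the centre; all such plates are alike and either way round does. Origin: centre of its underside; x along the 90 mm side, z up. 0.08 to 0.15 kg. May be absent
- plate2: flat bare aluminium mounting plate, 90 x 45 x 10 mm, with two through holes 11 mm in diameter on its long midline, 30 mm either side of the centre; all such plates are alike and either way round does. Origin: centre of its underside; x along the 90 mm side, z up. 0.08 to 0.15 kg. May be absent
- plate3: flat bare aluminium mounting plate, 90 x 45 x 10 mm, with two through holes 11 mm in diameter on its long midline, 30 mm either side of the centre; all such plates are alike and either way round does. Origin: centre of its underside; x along the 90 mm side, z up. 0.08 to 0.15 kg. May be absent
- plate4: flat bare aluminium mounting plate, 90 x 45 x 10 mm, with two through holes 11 mm in diameter on its long midline, 30 mm either side of the centre; all such plates are alike and either way round does. Origin: centre of its underside; x along the 90 mm side, z up. 0.08 to 0.15 kg. May be absent
- guide: steel drill guide: plate 90 x 45 x 12 mm with the same two 11 mm through holes, 30 mm either side of the centre along its x, and a black upright knob on its middle, 22 mm in diameter, 30 mm tall, from 12 to 42 mm above the origin. Origin: centre of the plate's underside; x along the 90 mm side, z up. 0.17 to 0.35 kg. Either way round about z does
- jig: fixed dark steel drilling jig. Origin: on the shelf surface under the middle of the bed; x along the row of pins, z up. Base plate x -105 to 145, y -115 to 50 mm, 8 mm thick; bed block 100 (x) by 38 mm (y), top at z 28 mm. Two 8 mm steel pins at x -30 and +30 mm, y 0, rise 58 mm above the bed; their top 8 mm taper to 4 mm. The lever stands along its -y side, at y -100 mm
- jig_jaw (a point): top of the face of the jig's sliding steel edge clamp (36 mm wide, 86 mm above the shelf), at x 53 mm in the jig frame while the lever is up; it closes to about x 46 mm, against the stack's end, as the lever goes down. Nothing to handle
- jig_bed (a point): middle of the bed's top face, between the feet of the pins (jig frame 0, 0, 28 mm)
- lever (a joint): angle of the jig's locking lever, rad: 0 up (0.6 rad above level), 0.8 fully down (0.2 rad below level). It is sprung upward, needs about 5 to 8 N down on its pad; past about 0.68 the over-centre cam carries it to the stop at 0.8 and holds it there; released before that, it springs back up
- lever_pad (a point): centre of the upper face of the lever's grey plastic press pad (45 x 26 mm, 10 mm thick), 160 mm along the lever from the hinge and 5 mm above the lever's midline; it moves with the lever. The lever points from the hinge towards the jig's -x; pad centre about 154 mm above the shelf when up, 33 mm when down
- lever_hinge (a point): hinge axis of the lever (runs along the jig's y), 60 mm above the shelf; the lever's angle above level is 0.6 minus the joint value
- headlamp: round aluminium headlamp housing with a dark rim and a round bulb in its upward face, 70 mm in diameter (96 mm over its three small ears), 49 mm tall, standing among the plates; origin under its middle; not to be moved
- ratchet: chrome ratchet, about 183 mm long, lying flat; origin under its middle; not to be moved
Mind the look-alikes: they are no part of the job. Leave any brown, orange or red look-alike of the plate2 alone.

How it is judged:
On the way, in this order (a step that is already met when the one before it is completed fails the run):
1. all the mounting plates present lie flush on the pins with the drill guide flush on top, the lever still up (horizontal distance between each of plate1, plate2, plate3, plate4, guide and jig_bed below 0.004 m and angle between each of plate1, plate2, plate3, plate4, guide's own z axis and vertical below 0.04 rad and angle between the x axis of each of plate1, plate2, plate3, plate4, guide and the x axis of jig, either way round below 0.07 rad and (z of plate1 in the frame of jig between 0.0255 and 0.0305 m or z of plate1 in the frame of jig between 0.0355 and 0.0405 m or z of plate1 in the frame of jig between 0.0455 and 0.0505 m or z of plate1 in the frame of jig between 0.0555 and 0.0605 m) and z of each of plate1, plate2, plate3, plate4 in the frame of guide below -0.005 m and (z of plate2 in the frame of jig between 0.0255 and 0.0305 m or z of plate2 in the frame of jig between 0.0355 and 0.0405 m or z of plate2 in the frame of jig between 0.0455 and 0.0505 m or z of plate2 in the frame of jig between 0.0555 and 0.0605 m) and (z of plate3 in the frame of jig between 0.0255 and 0.0305 m or z of plate3 in the frame of jig between 0.0355 and 0.0405 m or z of plate3 in the frame of jig between 0.0455 and 0.0505 m or z of plate3 in the frame of jig between 0.0555 and 0.0605 m) and (z of plate4 in the frame of jig between 0.0255 and 0.0305 m or z of plate4 in the frame of jig between 0.0355 and 0.0405 m or z of plate4 in the frame of jig between 0.0455 and 0.0505 m or z of plate4 in the frame of jig between 0.0555 and 0.0605 m) and (z of guide in the frame of jig between 0.0555 and 0.0605 m or z of guide in the frame of jig between 0.0655 and 0.0705 m) and value of joint lever below 0.2 rad), for 0.2 s.
2. the lever is pressed down to its stop (value of joint lever above 0.74 rad), for 0.2 s.
At the end, for the whole second after the job is handed in: All plates present and the guide are on the pins: centred within 4 mm, in line within 0.07 rad, level within 0.04 rad, heights on whole 10 mm layers above the bed within 2.5 mm, guide above all plates, knob up; at rest; the lever stays down (over 0.74 rad) (horizontal distance between each of plate1, plate2, plate3, plate4, guide and jig_bed below 0.004 m and angle between each of plate1, plate2, plate3, plate4, guide's own z axis and vertical below 0.04 rad and angle between the x axis of each of plate1, plate2, plate3, plate4, guide and the x axis of jig, either way round below 0.07 rad and (z of plate1 in the frame of jig between 0.0255 and 0.0305 m or z of plate1 in the frame of jig between 0.0355 and 0.0405 m or z of plate1 in the frame of jig between 0.0455 and 0.0505 m or z of plate1 in the frame of jig between 0.0555 and 0.0605 m) and z of each of plate1, plate2, plate3, plate4 in the frame of guide below -0.005 m and (z of plate2 in the frame of jig between 0.0255 and 0.0305 m or z of plate2 in the frame of jig between 0.0355 and 0.0405 m or z of plate2 in the frame of jig between 0.0455 and 0.0505 m or z of plate2 in the frame of jig between 0.0555 and 0.0605 m) and (z of plate3 in the frame of jig between 0.0255 and 0.0305 m or z of plate3 in the frame of jig between 0.0355 and 0.0405 m or z of plate3 in the frame of jig between 0.0455 and 0.0505 m or z of plate3 in the frame of jig between 0.0555 and 0.0605 m) and (z of plate4 in the frame of jig between 0.0255 and 0.0305 m or z of plate4 in the frame of jig between 0.0355 and 0.0405 m or z of plate4 in the frame of jig between 0.0455 and 0.0505 m or z of plate4 in the frame of jig between 0.0555 and 0.0605 m) and (z of guide in the frame of jig between 0.0555 and 0.0605 m or z of guide in the frame of jig between 0.0655 and 0.0705 m) and linear speed of each of plate1, plate2, plate3, plate4, guide below 0.02 m/s and value of joint lever above 0.74 rad); the robot touches nothing.
It fails at once if the headlamp is shifted by more than 4 cm (distance of headlamp from where it was at the start of the episode above 0.04 m).
It fails at once if the ratchet is shifted by more than 4 cm (distance of ratchet from where it was at the start of the episode above 0.04 m).
Of plate1, plate2, plate3, plate4 only 3 to 4 are there at a start; the rules pass over those that are not, and their reading is None.
At some moment in a run one of plate1, plate2, plate3, plate4, guide may be knocked a few centimetres aside while the robot is not near it.
It also fails if it takes over 208 s, if anything falls off the work surface, if the arm or the gripper's body presses on something with over 40 N, if the wrist force passes 120 N, or if a joint passes its speed limit or range.

## Working session

There is one attempt and no reset: what is moved stays moved. The work goes in short steps, Python scripts to look and compute and a tool call to move; the robot and the scene stay as the last step left them, time stands still between calls to the robot, and variables do not carry over. Pictures are saved under pics/ and viewed, and the job is handed in when it is done.

Besides the shell and the picture viewer there is one more tool, called after "Emit:" as name([rows], argument=value, ...), one row to a line, values as JSON. move_arm: Moves the arm, as the interface text tells. Its arguments: {"type":"object","properties":{"series":{"type":"array","items":{"type":"array","items":{"type":"array","items":{"type":"number"}}}}},"required":["series"]}

```bash
ls; mkdir -p pics
python3 - <<'E'
from workcell import bot
import cv2, numpy as np
o=bot.get_obs(); print(o, bot.pinch_z)
for n in ("scene","top"):
    p,d=bot.camera(n); cv2.imwrite(f"pics/{n}0.png",p[:,:,::-1]); np.savez(f"{n}0.npz",p=p,d=d); print(n,bot.camera_info(n))
E
```

```text
pics
{'clock': 0.0, 'joint_pos': array([1.25998975e+00, 2.41448159e-01, 3.75608259e-03, 1.33517714e+00,
       7.74234594e-06, 1.57079868e+00]), 'joint_vel': array([-0.00108933, -0.00036254, -0.00023819, -0.00070301, -0.00034909,
        0.00089679]), 'tau': array([ 3.16675025e-03, -3.72316217e+01,  2.52408296e+01,  1.69075892e-02,
        3.98946770e-05, -4.88000850e-06]), 'eef_pos': array([0.15272516, 0.47546549, 0.23040752]), 'tool_rot': array([ 1.54779625e-01,  9.87948477e-01, -1.02335648e-03, -1.64242829e-04]), 'ft_force': array([0.44015717, 0.15673288, 0.33092828]), 'ft_torque': array([-0.00721402,  0.00861053, -0.04420125]), 'grip_width': 0.08575377070324869} 0.0187
scene {'vfov': 45.033562471526906, 'cx': 323.3919063062127, 'cy': 246.53530470986095, 'cam_to_world': array([[-0.19191702,  0.53424967, -0.82325279,  1.42764095],
       [ 0.98121299,  0.08759632, -0.17189516,  0.19774346],
       [-0.01972102, -0.84077594, -0.54102394,  0.68642872],
       [ 0.        ,  0.        ,  0.        ,  1.        ]])}
top {'vfov': 48.582340798822685, 'cx': 323.12466881933665, 'cy': 243.00726178038255, 'cam_to_world': array([[-0.02387925, -0.99639532,  0.08140111,  0.50383406],
       [-0.99943741,  0.02187521, -0.02542302,  0.03381647],
       [ 0.02355071, -0.0819624 , -0.99635713,  1.1222182 ],
       [ 0.        ,  0.        ,  0.        ,  1.        ]])}
```

View pics/scene0.png

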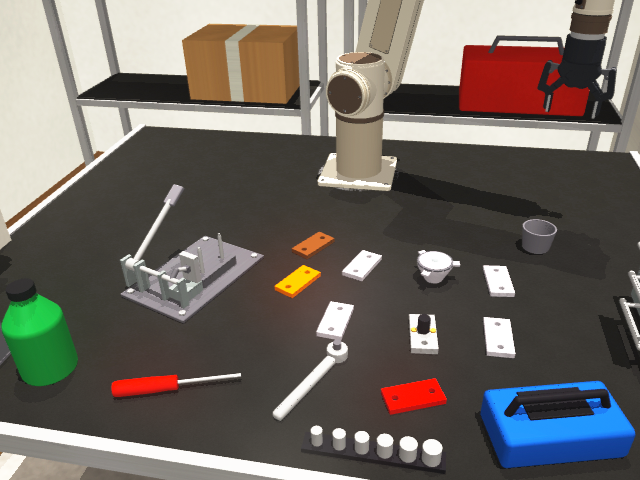

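View pics/top0.png

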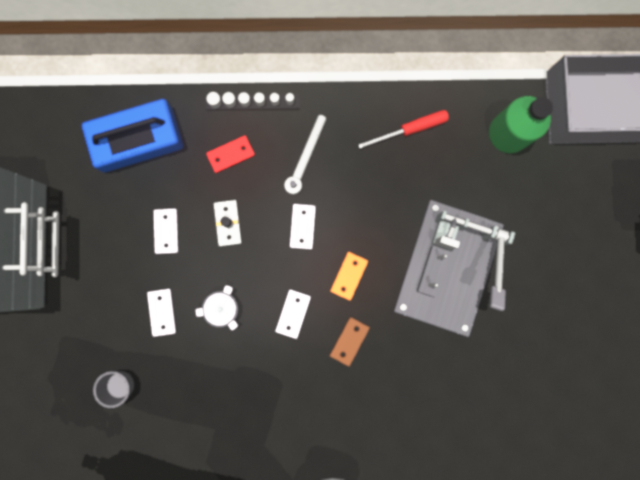

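The top view shows four white plates at (165,231), (161,312), (293,314) and (302,226). The guide is at (227,222), the headlamp at (220,310), the ratchet at (305,155), and the jig near (450,265) with its lever on the right. The red, orange and brown plates are look-alikes to leave alone. Next I'll measure.

```bash
cat > h.py <<'E'
import numpy as np, cv2
from workcell import bot
from scipy.spatial.transform import Rotation as R
def cam(n):
    i=bot.camera_info(n); f=240/np.tan(np.radians(i["vfov"])/2); return f,i["cx"],i["cy"],np.array(i["cam_to_world"])
def onplane(n,uv,z):
    f,cx,cy,T=cam(n); uv=np.atleast_2d(uv).astype(float)
    d=np.c_[(uv[:,0]-cx)/f,(uv[:,1]-cy)/f,np.ones(len(uv))]@T[:3,:3].T
    o=T[:3,3]; return o+d*((z-o[2])/d[:,2])[:,None]
def proj(n,P):
    f,cx,cy,T=cam(n); c=(np.atleast_2d(P)-T[:3,3])@T[:3,:3]
    return np.c_[f*c[:,0]/c[:,2]+cx, f*c[:,1]/c[:,2]+cy]
def cloud(n,d):
    f,cx,cy,T=cam(n); v,u=np.mgrid[:480,:640]
    c=np.stack([(u-cx)/f*d,(v-cy)/f*d,d],-1); return c@T[:3,:3].T+T[:3,3]
def plates(p,zt=0.010):
    hsv=cv2.cvtColor(p,cv2.COLOR_RGB2HSV); m=((hsv[...,2]>140)&(hsv[...,1]<60)).astype(np.uint8)
    m[:185]=0
    m=cv2.morphologyEx(m,cv2.MORPH_CLOSE,np.ones((5,5),np.uint8))
    out=[]
    for c in cv2.findContours(m,cv2.RETR_EXTERNAL,cv2.CHAIN_APPROX_NONE)[0]:
        a=cv2.contourArea(c)
        if a<300: continue
        w=onplane("top",c[:,0,:],zt)
        (x,y),(w1,h1),_=r=cv2.minAreaRect((w[:,:2]*1000).astype(np.float32)); 
        b=cv2.boxPoints(r); e=[b[1]-b[0],b[2]-b[1]]; e=max(e,key=np.linalg.norm)
        yaw=np.degrees(np.arctan2(e[1],e[0])); yaw=(yaw+90)%180-90
        out.append((np.round(c[:,0].mean(0)).tolist(),round(a),round(x,1),round(y,1),round(w1,1),round(h1,1),round(yaw,1)))
    return out
E
python3 - <<'E'
from h import *
z=np.load("top0.npz"); p,d=z["p"],z["d"]
for o in plates(p): print(o)
W=cloud("top",d)
for u,v in [(165,231),(161,312),(293,314),(302,226),(227,235),(227,222),(440,255),(420,300)]: print(u,v,np.median(W[v-2:v+3,u-2:u+3].reshape(-1,3),0).round(4))
for t in ["plate1","guide","jig","lever_pad","jig_bed","jig_jaw","lever_hinge","headlamp"]:
    print(t,[(np.round(r["at"],4).tolist(),round(r["confidence"],2)) for r in bot.find_in("top",t)])
c=p[190:350,385:525]; cv2.imwrite("pics/jig0.png",cv2.resize(c[:,:,::-1],None,fx=5,fy=5,interpolation=cv2.INTER_CUBIC)[:,:])
c=p[190:350,130:320]; cv2.imwrite("pics/pl0.png",cv2.resize(c[:,:,::-1],None,fx=3.7,fy=3.7,interpolation=cv2.INTER_CUBIC)[:600,:800])
s=np.load("scene0.npz")["p"][180:320,115:270];cv2.imwrite("pics/jigs0.png",cv2.resize(s[:,:,::-1],None,fx=4,fy=4,interpolation=cv2.INTER_CUBIC))
E
python3 -c "
import cv2
i=cv2.imread('pics/jig0.png');cv2.imwrite('pics/jig0.png',cv2.resize(i,None,fx=.75,fy=.75))"
```

```text
([118.0, 387.0], 382, 312.1, 430.7, 52.4, 41.8, np.float32(50.6))
([293.0, 314.0], 1040, 449.2, 72.2, 49.3, 94.3, np.float32(-19.7))
([161.0, 312.0], 1061, 459.1, 343.6, 94.8, 50.0, np.float32(7.1))
([219.0, 309.0], 1104, 459.4, 215.8, 86.5, 91.0, np.float32(-45.9))
([165.0, 231.0], 1024, 628.1, 335.0, 94.9, 49.8, np.float32(0.1))
([302.0, 226.0], 1014, 631.5, 48.4, 50.2, 95.7, np.float32(-5.6))
([466.0, 267.0], 8901, 528.2, -282.8, 214.0, 245.5, np.float32(-20.1))
([32.0, 240.0], 2268, 616.6, 613.9, 109.3, 154.7, np.float32(-0.8))
([227.0, 223.0], 994, 642.1, 206.1, 94.9, 49.5, np.float32(6.1))
165 231 [0.6272 0.3351 0.0088]
161 312 [0.4593 0.3436 0.0088]
293 314 [0.4484 0.0715 0.0097]
302 226 [0.6315 0.049  0.0098]
227 235 [0.616  0.2059 0.011 ]
227 222 [0.6394 0.2011 0.0419]
440 255 [ 0.563  -0.2321  0.03  ]
420 300 [ 0.4707 -0.1945  0.0077]
plate1 [([0.4474, 0.0718, 0.0047], 0.78), ([0.3813, -0.042, 0.0115], 0.76), ([0.4545, 0.3449, 0.0097], 0.71), ([0.7842, 0.1982, 0.0091], 0.71), ([0.5237, -0.049, 0.0103], 0.68), ([0.6234, 0.3366, 0.0072], 0.66), ([0.6249, 0.047, 0.0083], 0.55)]
guide [([0.636, 0.2052, 0.0082], 0.69)]
jig [([0.5326, -0.2594, 0.0086], 0.68)]
lever_pad [([0.5191, -0.3172, 0.1192], 0.95)]
jig_bed [([0.5306, -0.2567, 0.0097], 0.95)]
jig_jaw [([0.5333, -0.259, 0.0066], 0.73), ([0.5835, -0.2353, 0.0831], 0.55)]
lever_hinge [([0.529, -0.2628, 0.0102], 0.67)]
headlamp [([0.458, 0.2185, 0.0436], 0.73), ([0.4476, 0.0697, 0.0075], 0.41)]
```

View pics/jig0.png

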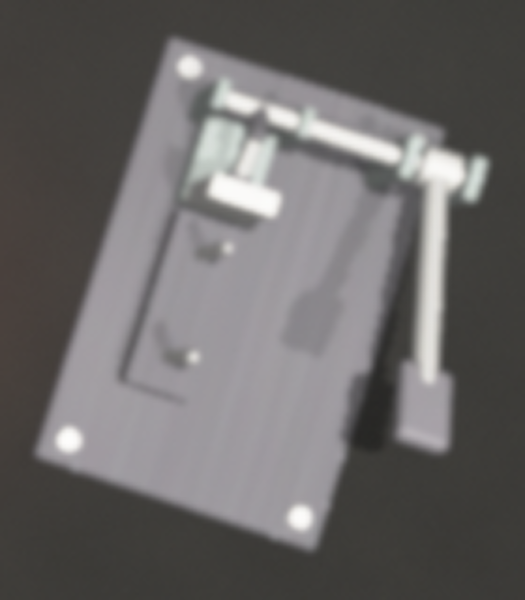

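View pics/jigs0.png

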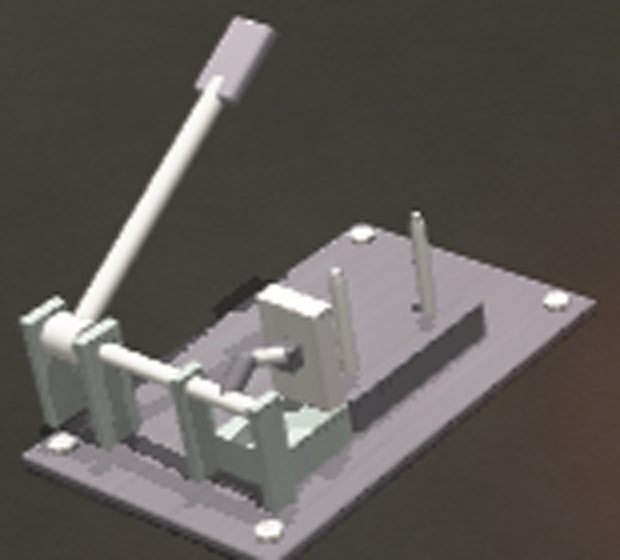

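The close-ups show the pin tips in the top view at crop (228,248) and (193,357), with the base corners at (170,37), (444,130), (315,550) and (37,455). In the scene view the tips are at crop (337,270) and (417,214). I'll fit the jig pose to these.

Run:
```python
from h import *
from scipy.optimize import least_squares
t=lambda x,y,s,ou,ov:((x+.5)/s-.5+ou,(y+.5)/s-.5+ov)
s=3.75
base=[t(x,y,s,385,190) for x,y in [(170,37),(444,130),(315,550),(37,455)]]
pins=[t(x,y,s,385,190) for x,y in [(228,248),(193,357)]]
sp=[t(x,y,4,115,180) for x,y in [(337,270),(417,214)]]
# scene base corners: crop (25,460) near (145,-115); (595,300) far: (-105,50); (362,224)?screw
B=np.array([[145,50,8],[145,-115,8],[-105,-115,8],[-105,50,8]])/1000
P=np.array([[30,0,86],[-30,0,86]])/1000
def T(q,X): c,s_=np.cos(q[2]),np.sin(q[2]); return np.c_[q[0]+c*X[:,0]-s_*X[:,1],q[1]+s_*X[:,0]+c*X[:,1],X[:,2]]
def fit(lst):
    f=lambda q:np.concatenate([(proj(n,T(q,X))-np.array(uv)).ravel() for n,X,uv in lst])
    r=least_squares(f,[.53,-.25,-.3]); print((r.x[:2]*1000).round(1),np.degrees(r.x[2]).round(2),r.fun.round(1)); return r.x
fit([("top",B,base)]); fit([("top",P,pins)]); fit([("scene",P,sp)]); q=fit([("top",B,base),("top",P,pins)])
fit([("top",B,base),("top",P,pins),("scene",P,sp)])
z=np.load("top0.npz"); W=cloud("top",z["d"])
# depth-based jig bits
p=W[200:330,390:480].reshape(-1,3)
m=(p[:,2]>.07)&(p[:,2]<.1); print(p[m].round(3)[:40])
```

```text
[ 530.1 -221.6] -19.93 [-0.  -0.4  0.5 -0.4  0.2  0.3 -0.6  0.4]
[ 529.9 -221.7] -20.21 [-0.  0.  0. -0.]
[ 527.  -219.5] -19.98 [-0.   0.1  0.  -0.1]
[ 530.1 -221.7] -19.93 [-0.  -0.3  0.5 -0.4  0.2  0.4 -0.6  0.4 -0.1 -0.1  0.1 -0.1]
[ 529.5 -220.9] -19.9 [-0.4 -0.1  0.1 -0.2 -0.1  0.6 -1.   0.7 -0.5  0.2 -0.3  0.2 -1.2  0.7
 -1.1  0.5]
[[ 0.645 -0.239  0.072]
 [ 0.641 -0.238  0.072]
 [ 0.639 -0.233  0.07 ]
 [ 0.632 -0.281  0.07 ]
 [ 0.63  -0.258  0.07 ]
 [ 0.628 -0.254  0.07 ]
 [ 0.628 -0.258  0.073]
 [ 0.628 -0.281  0.07 ]
 [ 0.626 -0.254  0.071]
 [ 0.626 -0.255  0.076]
 [ 0.626 -0.258  0.071]
 [ 0.626 -0.259  0.073]
 [ 0.624 -0.254  0.071]
 [ 0.624 -0.255  0.073]
 [ 0.624 -0.259  0.074]
 [ 0.622 -0.251  0.075]
 [ 0.622 -0.253  0.074]
 [ 0.621 -0.254  0.079]
 [ 0.622 -0.257  0.074]
 [ 0.622 -0.26   0.07 ]
 [ 0.622 -0.282  0.071]
 [ 0.62  -0.251  0.074]
 [ 0.619 -0.252  0.078]
 [ 0.62  -0.255  0.073]
 [ 0.619 -0.255  0.08 ]
 [ 0.619 -0.258  0.077]
 [ 0.617 -0.25   0.077]
 [ 0.618 -0.252  0.076]
 [ 0.618 -0.254  0.076]
 [ 0.617 -0.256  0.077]
 [ 0.618 -0.258  0.076]
 [ 0.616 -0.249  0.073]
 [ 0.616 -0.251  0.073]
 [ 0.615 -0.252  0.078]
 [ 0.616 -0.255  0.075]
 [ 0.615 -0.256  0.078]
 [ 0.613 -0.25   0.078]
 [ 0.614 -0.252  0.075]
 [ 0.614 -0.254  0.075]
 [ 0.614 -0.257  0.073]]
```

```bash
cat >> h.py <<'E'
def delta(x,y,z,jaw):
    "target TCP in mm, jaw axis yaw deg -> shift cm, rotvec deg (shortest half-turn)"
    o=bot.get_obs(); p=np.array(o["eef_pos"]); Rc=R.from_quat(o["tool_rot"])
    best=None
    for k in (0,180):
        a=np.radians(jaw+k); Y=np.array([np.cos(a),np.sin(a),0]); Z=np.array([0,0,-1.]); X=np.cross(Y,Z)
        rv=(R.from_matrix(np.c_[X,Y,Z])*Rc.inv()).as_rotvec(degrees=True)
        if best is None or np.linalg.norm(rv)<np.linalg.norm(best): 
            if best is not None: alt=best
            best=rv
        else: alt=rv
    print("t",round(o["clock"],2),"shift cm",((np.array([x,y,z])/1000-p)*100).round(2),"rot",best.round(1),"alt",alt.round(1),"q",np.round(o["joint_pos"],2),"F",np.round(o["ft_force"],1),"w",round(o["grip_width"]*1000,1))
E
python3 -c "
from h import *
delta(459,343.6,80,97.1)"
```

```text
t 0.5 shift cm [ 30.61 -13.24 -15.13] rot [ 0.   0.  24.9] alt [   0.    -0.  -155.1] q [ 1.26  0.24  0.    1.34 -0.    1.57] F [ 0.2  0.1 -0.5] w 85.2
```

Emit:
move_arm([
  [[4.4,-1.9,-1,0,0,5,1],[4.4,-1.9,-1,0,0,5,1],[4.4,-1.9,-1,0,0,5,1],[4.4,-1.9,-1,0,0,5,1],[4.4,-1.9,-1,0,0,5,1]],
])

```text
clock: 1.0
eef_pos: [0.374, 0.3829, 0.1823]
tool_rot: [-0.079, 0.997, 0.004, 0.0]
ft_force: [0.6, 1.6, 0.3]
grip_width: 0.0852
```

```bash
python3 -c "
from h import *
delta(459,343.6,60,97.1)"
```

```text
t 1.0 shift cm [  8.5   -3.93 -12.23] rot [-0.4  0.  -2. ] alt [ -0.   -0.7 178. ] q [ 0.79  0.33 -0.    1.23  0.01  0.64] F [0.6 1.6 0.3] w 85.2
```

Emit:
move_arm([
  [[4.2,-2.0,-3,0,0,-2,0.8],[4.3,-1.9,-3,0,0,0,0.8],[0,0,-3,0,0,0,0.8],[0,0,-2.2,0,0,0,0.8],[0,0,0,0,0,0,0.8]],
])

```text
clock: 1.5
eef_pos: [0.4579, 0.3428, 0.0736]
tool_rot: [-0.056, 0.998, 0.005, 0.002]
ft_force: [-1.0, -0.0, -0.7]
grip_width: 0.0682
```

Run:
```python
from h import *
delta(459,343.6,4,97.1)
p,d=bot.camera("top"); cv2.imwrite("pics/t1.png",cv2.resize(p[250:370,100:260,::-1],None,fx=4,fy=4))
p,d=bot.camera("scene"); cv2.imwrite("pics/s1.png",cv2.resize(p[200:360,380:540,::-1],None,fx=3,fy=3))
```

```text
t 1.5 shift cm [ 0.11  0.08 -6.96] rot [-0.5  0.2  0.7] alt [   0.4    0.8 -179.3] q [ 0.64  0.49 -0.06  1.01  0.01  0.53] F [-1.  -0.  -0.7] w 68.2
```

View pics/s1.png

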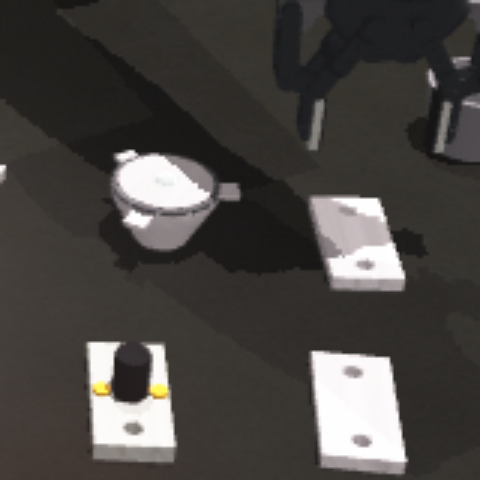

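View pics/t1.png

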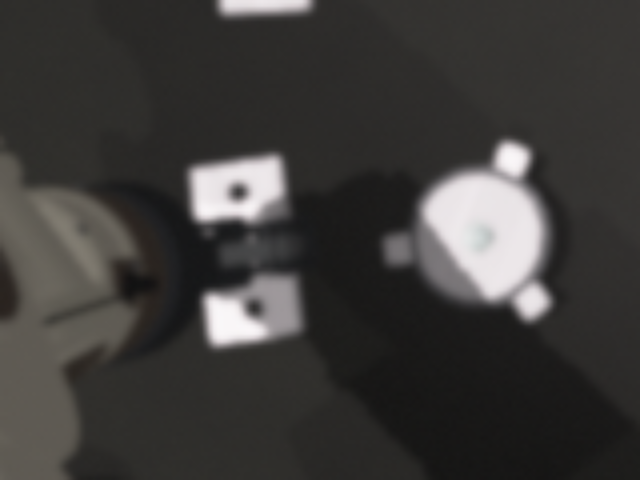

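Emit:
move_arm([
  [[0.1,0.1,-3,0,0,0.7,0.8],[0,0,-3,0,0,0,0.8],[0,0,-1,0,0,0,0.8],[0,0,-0.3,0,0,0,0.8],[0,0,0,0,0,0,0.8]],
])

```text
clock: 2.1
eef_pos: [0.4649, 0.3526, 0.0127]
tool_rot: [-0.065, 0.998, 0.011, 0.012]
ft_force: [0.4, 1.1, -0.3]
grip_width: 0.0683
```

```bash
python3 -c "
from h import *
delta(459,343.6,-1,97.1)"
```

```text
t 2.1 shift cm [-0.59 -0.9  -1.37] rot [-1.4  1.3 -0.4] alt [ -2.   -2.2 179.6] q [ 0.65  0.56 -0.12  0.85  0.01  0.52] F [ 0.4  1.1 -0.3] w 68.3
```

Emit:
move_arm([
  [[-0.6,-0.9,0,-1.4,1.3,-0.4,0.8],[0,0,-0.4,0,0,0,0.8],[0,0,-0.4,0,0,0,0.8],[0,0,-0.4,0,0,0,0.8],[0,0,0,0,0,0,0.8]],
])

```text
clock: 2.6
eef_pos: [0.4625, 0.3474, 0.0063]
tool_rot: [-0.062, 0.998, 0.003, 0.005]
ft_force: [-0.2, -0.9, 0.1]
grip_width: 0.0685
```

```bash
python3 -c "
from h import *
delta(459,343.6,-1,97.1)"
```

```text
t 2.6 shift cm [-0.35 -0.38 -0.73] rot [-0.4  0.5 -0.1] alt [ -0.9  -0.7 179.9] q [ 0.64  0.57 -0.12  0.87  0.    0.52] F [-0.2 -0.9  0.1] w 68.5
```

Emit:
move_arm([
  [[-0.4,-0.4,-0.6,-0.4,0.5,0,0.8],[-0.15,-0.2,-0.3,0,0,0,0.8],[0,0,-0.1,0,0,0,0.8],[0,0,0,0,0,0,0.8],[0,0,0,0,0,0,0.8]],
])

```text
clock: 3.1
eef_pos: [0.4562, 0.3406, -0.005]
tool_rot: [-0.062, 0.998, -0.0, -0.0]
ft_force: [0.3, 0.3, -0.4]
grip_width: 0.0684
```

```bash
python3 -c "
from h import *
delta(459,343.6,-1,97.1)"
```

```text
t 3.1 shift cm [0.28 0.3  0.4 ] rot [ 0.  -0.  -0.1] alt [1.000e-01 1.000e-01 1.799e+02] q [ 0.64  0.58 -0.14  0.85 -0.    0.52] F [ 0.3  0.3 -0.4] w 68.4
```

Emit:
move_arm([
  [[0.28,0.3,0.3,0,0,0,0.8],[0,0,0,0,0,0,0.5],[0,0,0,0,0,0,0.3],[0,0,0,0,0,0,0.3],[0,0,0,0,0,0,0.3]],
])

```text
clock: 3.6
eef_pos: [0.4598, 0.3444, -0.0009]
tool_rot: [-0.062, 0.998, 0.0, 0.0]
ft_force: [0.2, 0.4, -1.0]
grip_width: 0.0432
```

```bash
python3 -c "
from h import *
delta(459,343.6,-1,97.1)"
```

```text
t 3.6 shift cm [-0.08 -0.08 -0.01] rot [-0.   0.  -0.1] alt [ -0.   -0.  179.9] q [ 0.64  0.58 -0.12  0.86  0.    0.52] F [ 0.2  0.4 -1. ] w 43.2
```

Emit:
move_arm([
  [[0,0,0,0,0,0,0.3],[0,0,1,0,0,0,0.3],[0,0,3,0,0,0,0.3],[0,0,4,0,0,0,0.3],[0,0,4,0,0,0,0.3]],
])

```text
clock: 4.1
eef_pos: [0.4534, 0.3397, 0.1157]
tool_rot: [-0.062, 0.998, -0.005, -0.008]
ft_force: [1.2, 0.8, -1.5]
grip_width: 0.0434
```

```bash
python3 -c "
from h import *
delta(530,-221.7,120,70.05)"
```

```text
t 4.1 shift cm [  7.66 -56.14   0.43] rot [  0.4  -1.  -27.1] alt [  1.3   0.6 152.9] q [0.64 0.46 0.01 1.14 0.   0.52] F [ 1.2  0.8 -1.5] w 43.4
```

Emit:
move_arm([
  [[0.6,-4.7,0.5,0,0,-2.5,0.3],[0.6,-4.7,0.5,0,0,-2.5,0.3],[0.6,-4.7,0.4,0,0,-2.5,0.3],[0.6,-4.7,0,0,0,-2.5,0.3],[0.6,-4.7,0,0,0,-2.5,0.3]],
])

```text
clock: 4.6
eef_pos: [0.4886, 0.1074, 0.1427]
tool_rot: [0.044, 0.999, 0.001, 0.003]
ft_force: [0.7, 0.0, -1.3]
grip_width: 0.0436
```

Emit:
move_arm([
  [[0.6,-4.7,0,0,0,-2.5,0.3],[0.6,-4.7,0,0,0,-2.5,0.3],[0.6,-4.7,0,0,0,-2.5,0.3],[0.6,-4.7,0,0,0,-2.5,0.3],[0.6,-4.7,0,0,0,-2.5,0.3]],
])

```text
clock: 5.1
eef_pos: [0.5184, -0.1372, 0.1475]
tool_rot: [0.156, 0.988, 0.001, 0.006]
ft_force: [1.0, 0.6, -0.6]
grip_width: 0.0429
```

```bash
python3 -c "
from h import *
delta(530,-221.7,120,70.05)"
```

```text
t 5.1 shift cm [ 1.16 -8.45 -2.75] rot [ 0.   0.7 -1.9] alt [ -1.1   0.  178.1] q [-0.26  0.35 -0.06  1.14  0.    0.05] F [ 1.   0.6 -0.6] w 42.9
```

Emit:
move_arm([
  [[0.6,-4.2,0,0,0.7,-1.9,0.3],[0.5,-3.5,0,0,0,0,0.3],[0,0,0,0,0,0,0.3],[0,0,0,0,0,0,0.3],[0,0,0,0,0,0,0.3]],
])

```text
clock: 5.6
eef_pos: [0.5286, -0.2245, 0.15]
tool_rot: [0.179, 0.984, -0.001, 0.001]
ft_force: [-0.3, -0.3, -0.8]
grip_width: 0.0434
```

```bash
python3 -c "
from h import *
delta(530,-221.7,120,70.05)"
```

```text
t 5.6 shift cm [ 0.14  0.28 -3.  ] rot [0.1 0.1 0.7] alt [   0.2   -0.2 -179.3] q [-0.4   0.43  0.06  1.2  -0.   -0.04] F [-0.3 -0.3 -0.8] w 43.4
```

Emit:
move_arm([
  [[0.2,0.25,-1.5,0,0,0.7,0.3],[0,0,-1,0,0,0,0.3],[0,0,-0.5,0,0,0,0.3],[0,0,0,0,0,0,0.3],[0,0,0,0,0,0,0.3]],
])

```text
clock: 6.1
eef_pos: [0.5304, -0.2169, 0.1203]
tool_rot: [0.17, 0.985, -0.001, 0.001]
ft_force: [-0.7, -0.5, -1.3]
grip_width: 0.0434
```

Run:
```python
from h import *
delta(530.8,-222,100,70.05)
p,d=bot.camera("top"); cv2.imwrite("pics/t2.png",cv2.resize(p[190:350,385:525,::-1],None,fx=4,fy=4,interpolation=cv2.INTER_CUBIC)[:600])
p,d=bot.camera("scene"); cv2.imwrite("pics/s2.png",cv2.resize(p[140:320,110:290,::-1],None,fx=3.3,fy=3.3,interpolation=cv2.INTER_CUBIC))
```

```text
t 6.1 shift cm [ 0.04 -0.51 -2.03] rot [ 0.1  0.1 -0.4] alt [ -0.2   0.2 179.6] q [-0.39  0.45  0.01  1.13 -0.   -0.05] F [-0.7 -0.5 -1.3] w 43.4
```

View pics/s2.png

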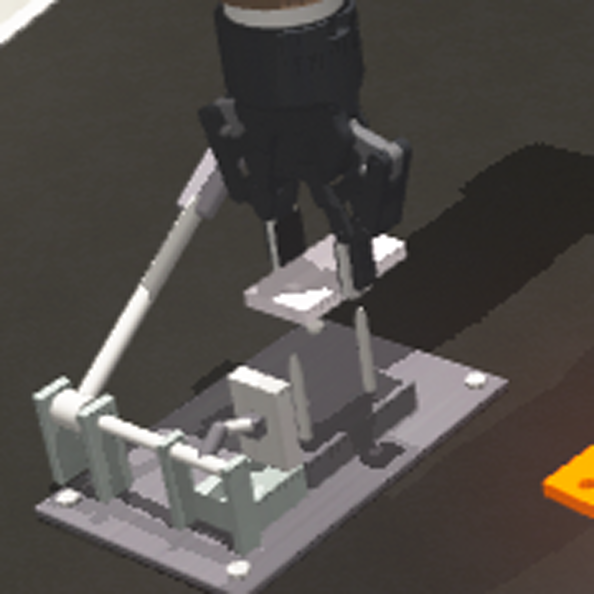

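View pics/t2.png

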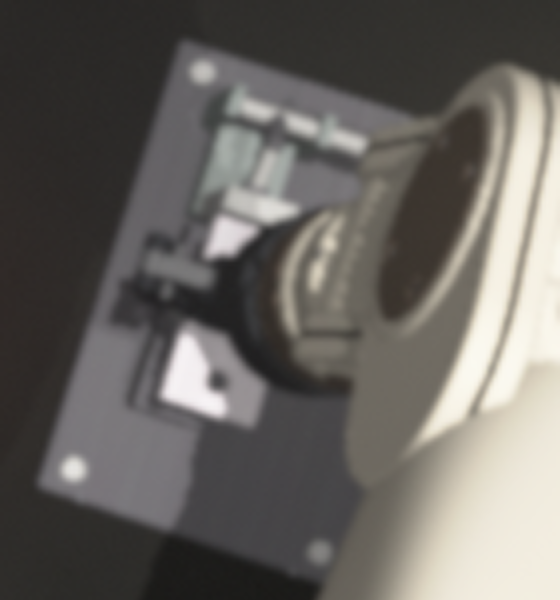

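```bash
cat >> h.py <<'E'
def tool2w(pt):
    o=bot.get_obs(); return np.array(o["eef_pos"])+R.from_quat(o["tool_rot"]).apply(np.array(pt)/1000)
E
python3 - <<'E'
from h import *
o=bot.get_obs(); print(o["eef_pos"],tool2w([1,0,0])-tool2w([0,0,0]))
c=o["eef_pos"]; a=np.radians(-19.95-.4+.8); ux=np.array([np.cos(a),np.sin(a),0])
for off in (-.8,):
  for zt in (.128,.131):
    h=c+ux*(-30+off)/1000; h[2]=zt; print(off,zt,proj("top",h))
E
```

```text
[ 0.53059193 -0.21716518  0.12053459] [-9.42315776e-04  3.34708403e-04 -3.35597686e-06]
-0.8 0.128 [[439.01387294 284.88612947]]
-0.8 0.131 [[439.40033998 284.88051929]]
```

Emit:
move_arm([
  [[0,-0.5,-1.2,0,0,-0.4,0.3],[0,0,-1,0,0,0,0.3],[0,0,0,0,0,0,0.3],[0,0,0,0,0,0,0.3],[0,0,0,0,0,0,0.3]],
])

```text
clock: 6.7
eef_pos: [0.5306, -0.2231, 0.0967]
tool_rot: [0.174, 0.985, -0.001, 0.002]
ft_force: [-0.0, -0.8, -2.3]
grip_width: 0.0434
```

```bash
python3 -c "
from h import *
delta(530.8,-222,84,70.05)"
```

```text
t 6.7 shift cm [ 0.02  0.11 -1.27] rot [0.1 0.2 0.1] alt [   0.3   -0.2 -179.9] q [-0.4   0.47 -0.02  1.07 -0.   -0.05] F [-0.  -0.8 -2.3] w 43.4
```

Emit:
move_arm([
  [[0,0.1,0,0,0.2,0,0.3],[0,0,0,0,0,0,0.3],[0,0,-0.7,0,0,0,0.3],[0,0,-0.7,0,0,0,0.3],[0,0,0,0,0,0,0.3]],
])

```text
clock: 7.2
eef_pos: [0.5313, -0.2223, 0.0825]
tool_rot: [0.174, 0.985, -0.001, 0.001]
ft_force: [-1.1, 0.1, -1.3]
grip_width: 0.0432
```

```bash
python3 -c "
from h import *
delta(530.8,-222,74,70.05)"
```

```text
t 7.2 shift cm [-0.05  0.03 -0.85] rot [0.2 0.1 0.1] alt [ 1.000e-01 -3.000e-01 -1.799e+02] q [-0.4   0.49 -0.03  1.05 -0.   -0.05] F [-1.1  0.1 -1.3] w 43.2
```

Emit:
move_arm([
  [[0,0,-0.8,0,0,0,0.3],[0,0,0,0,0,0,0.3],[0,0,-0.8,0,0,0,0.3],[0,0,0,0,0,0,0.3],[0,0,0,0,0,0,0.3]],
])

```text
clock: 7.7
eef_pos: [0.5309, -0.222, 0.0642]
tool_rot: [0.174, 0.985, -0.001, 0.0]
ft_force: [-0.5, 0.4, -1.0]
grip_width: 0.0431
```

Run:
```python
from h import *
delta(530.8,-222,27,70.05)
p,d=bot.camera("top"); cv2.imwrite("pics/t3.png",cv2.resize(p[190:350,385:525,::-1],None,fx=4,fy=4,interpolation=cv2.INTER_CUBIC)[:600])
p,d=bot.camera("scene"); cv2.imwrite("pics/s3.png",cv2.resize(p[140:320,110:290,::-1],None,fx=3.3,fy=3.3,interpolation=cv2.INTER_CUBIC))
```

```text
t 7.7 shift cm [-0.01  0.   -3.72] rot [ 0.1 -0.   0.1] alt [  -0.    -0.2 -179.9] q [-0.39  0.51 -0.06  1.01 -0.   -0.05] F [-0.5  0.4 -1. ] w 43.1
```

View pics/s3.png

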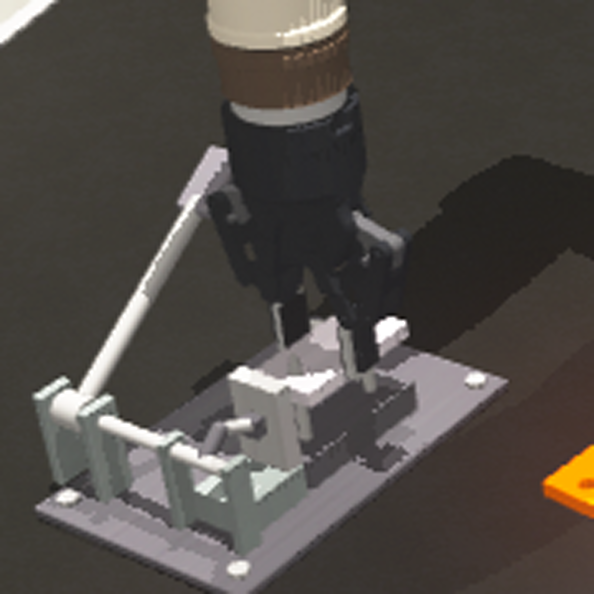

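The plate is threaded on both pins, so I'll lower it.

Emit:
move_arm([
  [[0,0,-1,0,0,0,0.3],[0,0,-0.8,0,0,0,0.3],[0,0,0,0,0,0,0.3],[0,0,-0.8,0,0,0,0.3],[0,0,0,0,0,0,0.3]],
])

```text
clock: 8.3
eef_pos: [0.5307, -0.222, 0.0362]
tool_rot: [0.174, 0.985, -0.001, 0.0]
ft_force: [0.3, 0.2, -1.8]
grip_width: 0.0432
```

Run:
```python
from h import *
delta(530.8,-222,27,70.05)
```

```text
t 8.3 shift cm [ 0.01  0.   -0.92] rot [ 0.1 -0.   0.1] alt [  -0.    -0.2 -179.9] q [-0.4   0.54 -0.09  0.94 -0.   -0.05] F [ 0.3  0.2 -1.8] w 43.2
```

Emit:
move_arm([
  [[0,0,-0.6,0,0,0,0.3],[0,0,0,0,0,0,0.3],[0,0,-0.3,0,0,0,0.3],[0,0,0,0,0,0,0.3],[0,0,0,0,0,0,0.3]],
])

```text
clock: 8.8
eef_pos: [0.5316, -0.2224, 0.0271]
tool_rot: [0.174, 0.985, -0.001, 0.001]
ft_force: [-0.5, -0.3, -1.7]
grip_width: 0.043
```

Emit:
move_arm([
  [[0,0,-0.2,0,0,0,0.3],[0,0,0,0,0,0,0.3],[0,0,-0.2,0,0,0,0.3],[0,0,0,0,0,0,0.3],[0,0,0,0,0,0,0.3]],
])

```text
clock: 9.3
eef_pos: [0.5324, -0.2227, 0.0271]
tool_rot: [0.174, 0.985, -0.002, 0.003]
ft_force: [0.5, -0.0, -0.5]
grip_width: 0.0431
```

Seated: z stops at 27.1 mm. I'll release it and lift.

Emit:
move_arm([
  [[0,0,0,0,0,0,0.8],[0,0,0,0,0,0,0.8],[0,0,0,0,0,0,0.8],[0,0,2,0,0,0,0.8],[0,0,3,0,0,0,0.8]],
])

```text
clock: 9.8
eef_pos: [0.5289, -0.2212, 0.0724]
tool_rot: [0.174, 0.985, -0.001, -0.002]
ft_force: [0.2, -0.8, 0.4]
grip_width: 0.0686
```

Emit:
move_arm([
  [[0,0,4,0,0,0,0.8],[0,0,4,0,0,0,0.8],[-0.5,4.5,0,0,0,-2,0.8],[-0.7,4.8,0,0,0,-2,0.8],[-0.7,4.8,0,0,0,0,0.8]],
])

```text
clock: 10.3
eef_pos: [0.5139, -0.0837, 0.16]
tool_rot: [0.216, 0.976, -0.001, 0.004]
ft_force: [1.3, 0.5, 0.6]
grip_width: 0.0681
```

Run:
```python
from h import *
p,d=bot.camera("top"); cv2.imwrite("pics/t4.png",cv2.resize(p[190:350,385:525,::-1],None,fx=4,fy=4,interpolation=cv2.INTER_CUBIC)[:600])
np.savez("cur.npz",p=p,d=d)
for o in plates(p): print(o)
delta(449.2,72.2,60,70.3)
p,d=bot.camera("scene"); cv2.imwrite("pics/s4.png",cv2.resize(p[180:320,115:270,::-1],None,fx=4,fy=4,interpolation=cv2.INTER_CUBIC))
```

```text
([293.0, 314.0], 946, 449.5, 72.1, 46.7, 91.0, np.float32(-19.7))
([219.0, 309.0], 1000, 464.0, 231.3, 89.4, 81.2, np.float32(2.4))
([438.0, 332.0], 25601, 373.3, -222.9, 271.0, 570.5, np.float32(-9.3))
([165.0, 231.0], 951, 627.5, 334.1, 92.5, 47.6, np.float32(0.1))
([302.0, 226.0], 921, 631.5, 48.6, 47.3, 92.8, np.float32(-5.6))
([19.0, 239.0], 428, 618.3, 644.2, 44.0, 147.8, np.float32(-0.6))
([227.0, 223.0], 912, 642.0, 206.1, 92.0, 46.9, np.float32(6.1))
t 10.35 shift cm [-6.26 14.85 -9.96] rot [-0.1  0.3  4.7] alt [   0.4    0.2 -175.3] q [-0.15  0.31 -0.09  1.17  0.    0.28] F [-2.6  4.  -0.3] w 68.5
```

View pics/s4.png

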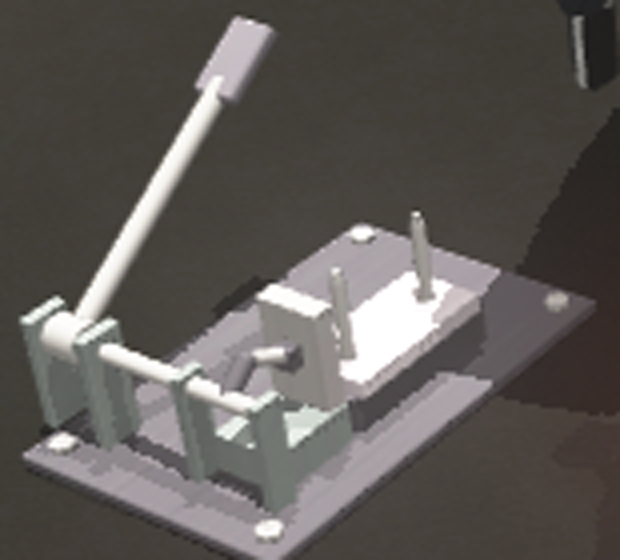

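View pics/t4.png

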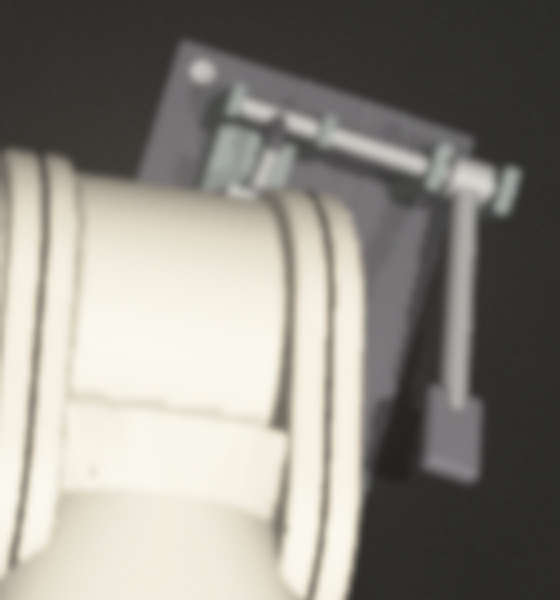

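The first plate lies flush on the bed over both pins. The next plate is the one at (449.5, 72.1) mm.

Emit:
move_arm([
  [[-1.9,4.5,-1,0,0,2,0.8],[-1.9,4.5,-2,0,0,2,0.8],[-1.8,4.4,-2,0,0,0.7,0.8],[-0.5,1,-2,0,0,0,0.8],[0,0,0,0,0,0,0.8]],
])

```text
clock: 10.9
eef_pos: [0.454, 0.0622, 0.0901]
tool_rot: [0.169, 0.986, -0.001, 0.007]
ft_force: [-0.0, -0.2, -0.2]
grip_width: 0.0684
```

Run:
```python
from h import *
delta(449.5,72.1,20,70.3)
```

```text
t 10.9 shift cm [-0.45  0.99 -7.01] rot [ 0.2  0.7 -0.2] alt [ -1.1   0.3 179.7] q [ 0.14  0.27 -0.35  0.94 -0.01  0.48] F [-0.  -0.2 -0.2] w 68.4
```

Emit:
move_arm([
  [[-0.45,1.0,-1.5,0,0.7,0,0.8],[0,0,-2.5,0,0,0,0.8],[0,0,-2,0,0,0,0.8],[0,0,0,0,0,0,0.8],[0,0,0,0,0,0,0.8]],
])

```text
clock: 11.4
eef_pos: [0.4547, 0.0704, 0.0297]
tool_rot: [0.172, 0.985, -0.001, 0.003]
ft_force: [-0.1, -0.1, 0.2]
grip_width: 0.0682
```

Run:
```python
from h import *
delta(449.5,72.1,-1,70.3)
```

```text
t 11.4 shift cm [-0.52  0.17 -3.07] rot [0.2 0.3 0.1] alt [   0.5   -0.3 -179.9] q [ 0.16  0.36 -0.42  0.79 -0.    0.5 ] F [-0.1 -0.1  0.2] w 68.2
```

Emit:
move_arm([
  [[-0.5,0.15,-1.5,0,0.3,0,0.8],[-0.1,0,-1.2,0,0,0,0.8],[0,0,0,0,0,0,0.8],[0,0,0,0,0,0,0.8],[0,0,0,0,0,0,0.8]],
])

```text
clock: 11.9
eef_pos: [0.455, 0.0707, 0.0072]
tool_rot: [0.174, 0.985, -0.0, 0.005]
ft_force: [-0.0, 0.7, -0.1]
grip_width: 0.0684
```

Run:
```python
from h import *
delta(449.5,72.1,-1,70.3)
```

```text
t 11.9 shift cm [-0.55  0.14 -0.82] rot [0.1 0.6 0.4] alt [   0.9   -0.2 -179.6] q [ 0.16  0.39 -0.44  0.73 -0.    0.51] F [-0.   0.7 -0.1] w 68.4
```

Emit:
move_arm([
  [[-0.55,0.15,-0.5,0,0.6,0.3,0.8],[0,0,0,0,0,0,0.8],[0,0,0,0,0,0,0.8],[0,0,0,0,0,0,0.8],[0,0,0,0,0,0,0.8]],
])

```text
clock: 12.4
eef_pos: [0.4508, 0.0726, 0.0039]
tool_rot: [0.172, 0.985, -0.0, 0.001]
ft_force: [-0.1, 0.6, 0.7]
grip_width: 0.0686
```

Run:
```python
from h import *
delta(449.5,72.1,-1,70.3)
```

```text
t 12.4 shift cm [-0.13 -0.05 -0.49] rot [0.1 0.1 0.1] alt [ 2.000e-01 -1.000e-01 -1.799e+02] q [ 0.16  0.4  -0.45  0.72 -0.    0.51] F [-0.1  0.6  0.7] w 68.6
```

Emit:
move_arm([
  [[-0.15,0,-0.5,0,0,0,0.8],[0,0,0,0,0,0,0.8],[0,0,0,0,0,0,0.3],[0,0,0,0,0,0,0.3],[0,0,0,0,0,0,0.3]],
])

```text
clock: 12.9
eef_pos: [0.449, 0.0725, -0.0013]
tool_rot: [0.172, 0.985, -0.001, 0.001]
ft_force: [-0.2, -0.1, -1.3]
grip_width: 0.0429
```

Run:
```python
from h import *
delta(449.5,72.1,-1,70.3)
```

```text
t 12.9 shift cm [ 0.05 -0.04  0.03] rot [0.1 0.1 0.1] alt [ 2.000e-01 -1.000e-01 -1.799e+02] q [ 0.16  0.4  -0.46  0.71 -0.    0.51] F [-0.2 -0.1 -1.3] w 42.9
```

Emit:
move_arm([
  [[0,0,1,0,0,0,0.3],[0,0,3,0,0,0,0.3],[0,0,4,0,0,0,0.3],[0.5,-2,4,0,0,0,0.3],[1.2,-4.5,1.5,0,0,0,0.3]],
])

```text
clock: 13.4
eef_pos: [0.4602, 0.009, 0.1367]
tool_rot: [0.167, 0.986, -0.002, -0.004]
ft_force: [1.2, 0.1, -2.0]
grip_width: 0.0432
```

Emit:
move_arm([
  [[1.2,-4.5,0.5,0,0,0,0.3],[1.2,-4.5,0,0,0,0,0.3],[1.2,-4.5,0,0,0,0,0.3],[1.2,-4,0,0,0,0,0.3],[0,0,0,0,0,0,0.3]],
])

```text
clock: 13.9
eef_pos: [0.5129, -0.1768, 0.1503]
tool_rot: [0.168, 0.986, -0.002, 0.003]
ft_force: [-0.3, 0.8, -1.7]
grip_width: 0.0434
```

Run:
```python
from h import *
delta(529.4,-221.4,100,70.05)
```

```text
t 13.9 shift cm [ 1.65 -4.46 -5.03] rot [ 0.3  0.3 -0.6] alt [ -0.4   0.5 179.4] q [-0.33  0.37 -0.04  1.16 -0.    0.01] F [-0.3  0.8 -1.7] w 43.4
```

Emit:
move_arm([
  [[1.5,-4.2,0,0,0,-0.6,0.3],[0,0,-2,0,0,0,0.3],[0,0,-1.5,0,0,0,0.3],[0,0,0,0,0,0,0.3],[0,0,0,0,0,0,0.3]],
])

```text
clock: 14.4
eef_pos: [0.5263, -0.2194, 0.1154]
tool_rot: [0.175, 0.985, -0.001, 0.001]
ft_force: [0.1, 0.9, -1.3]
grip_width: 0.0431
```

Run:
```python
from h import *
delta(529.4,-221.4,85,70.05)
```

```text
t 14.4 shift cm [ 0.31 -0.2  -3.04] rot [0.1 0.1 0.2] alt [   0.2   -0.2 -179.8] q [-0.39  0.45 -0.01  1.11 -0.   -0.04] F [ 0.1  0.9 -1.3] w 43.1
```

Emit:
move_arm([
  [[0.3,-0.2,-1.2,0,0,0,0.3],[0,0,-1,0,0,0,0.3],[0,0,0,0,0,0,0.3],[0,0,0,0,0,0,0.3],[0,0,0,0,0,0,0.3]],
])

```text
clock: 14.9
eef_pos: [0.5302, -0.2197, 0.0937]
tool_rot: [0.173, 0.985, -0.001, 0.002]
ft_force: [-0.5, 0.1, -2.0]
grip_width: 0.0435
```

Run:
```python
from h import *
delta(529.4,-221.4,85,70.05)
```

```text
t 14.9 shift cm [-0.08 -0.17 -0.87] rot [0.2 0.2 0. ] alt [   0.4   -0.3 -180. ] q [-0.39  0.47 -0.03  1.06 -0.   -0.04] F [-0.5  0.1 -2. ] w 43.5
```

Emit:
move_arm([
  [[-0.1,-0.2,0,0,0.2,0,0.3],[0,0,0,0,0,0,0.3],[0,0,-0.8,0,0,0,0.3],[0,0,-0.5,0,0,0,0.3],[0,0,0,0,0,0,0.3]],
])

```text
clock: 15.4
eef_pos: [0.5298, -0.2223, 0.0808]
tool_rot: [0.173, 0.985, -0.002, 0.002]
ft_force: [-0.5, 0.5, -2.2]
grip_width: 0.0433
```

Run:
```python
from h import *
delta(529.4,-221.4,70,70.05)
```

```text
t 15.4 shift cm [-0.04  0.09 -1.08] rot [0.2 0.1 0. ] alt [   0.2   -0.3 -180. ] q [-0.4   0.49 -0.04  1.04 -0.   -0.05] F [-0.5  0.5 -2.2] w 43.3
```

Emit:
move_arm([
  [[0,0.1,-0.8,0,0,0,0.3],[0,0,-0.5,0,0,0,0.3],[0,0,0,0,0,0,0.3],[0,0,0,0,0,0,0.3],[0,0,0,0,0,0,0.3]],
])

```text
clock: 15.9
eef_pos: [0.5292, -0.2209, 0.0657]
tool_rot: [0.173, 0.985, -0.001, 0.001]
ft_force: [-0.8, 0.4, -1.8]
grip_width: 0.0435
```

Run:
```python
from h import *
delta(529.4,-221.4,37,70.05)
```

```text
t 15.9 shift cm [ 0.02 -0.05 -2.87] rot [0.2 0.1 0. ] alt [ 1.0e-01 -3.0e-01 -1.8e+02] q [-0.39  0.5  -0.06  1.   -0.   -0.05] F [-0.8  0.4 -1.8] w 43.5
```

Emit:
move_arm([
  [[0,0,-1,0,0,0,0.3],[0,0,-0.7,0,0,0,0.3],[0,0,0,0,0,0,0.3],[0,0,-0.7,0,0,0,0.3],[0,0,0,0,0,0,0.3]],
])

```text
clock: 16.4
eef_pos: [0.5293, -0.2209, 0.0397]
tool_rot: [0.173, 0.985, -0.001, 0.001]
ft_force: [-0.6, -0.3, -1.2]
grip_width: 0.0431
```

Run:
```python
from h import *
delta(529.4,-221.4,37,70.05)
```

```text
t 16.4 shift cm [ 0.01 -0.05 -0.27] rot [0.2 0.1 0. ] alt [ 1.0e-01 -3.0e-01 -1.8e+02] q [-0.39  0.53 -0.09  0.95 -0.   -0.05] F [-0.6 -0.3 -1.2] w 43.1
```

Emit:
move_arm([
  [[0,0,-0.3,0,0,0,0.3],[0,0,0,0,0,0,0.3],[0,0,-0.2,0,0,0,0.3],[0,0,0,0,0,0,0.3],[0,0,0,0,0,0,0.3]],
])

```text
clock: 16.9
eef_pos: [0.5306, -0.2215, 0.0375]
tool_rot: [0.173, 0.985, -0.002, 0.003]
ft_force: [-0.9, -0.1, -2.0]
grip_width: 0.0435
```

Emit:
move_arm([
  [[0,0,-0.2,0,0,0,0.3],[0,0,0,0,0,0,0.3],[0,0,-0.2,0,0,0,0.3],[0,0,0,0,0,0,0.3],[0,0,0,0,0,0,0.3]],
])

```text
clock: 17.4
eef_pos: [0.5312, -0.2217, 0.0369]
tool_rot: [0.173, 0.985, -0.002, 0.004]
ft_force: [-0.6, 0.2, -0.9]
grip_width: 0.0431
```

Emit:
move_arm([
  [[0,0,0,0,0,0,0.8],[0,0,0,0,0,0,0.8],[0,0,0,0,0,0,0.8],[0,0,2,0,0,0,0.8],[0,0,3,0,0,0,0.8]],
])

```text
clock: 17.9
eef_pos: [0.5275, -0.2201, 0.0818]
tool_rot: [0.173, 0.985, -0.001, -0.001]
ft_force: [0.2, 0.4, -0.1]
grip_width: 0.068
```

Emit:
move_arm([
  [[0,0,4,0,0,0,0.8],[0,0,3,0,0,0,0.8],[0,4.5,0,0,0,2,0.8],[1,4.8,0,0,0,2,0.8],[2,4.5,0,0,0,3,0.8]],
])

```text
clock: 18.4
eef_pos: [0.5592, -0.0859, 0.1591]
tool_rot: [0.118, 0.993, -0.002, 0.003]
ft_force: [0.2, -0.1, -0.3]
grip_width: 0.0683
```

Run:
```python
from h import *
p,d=bot.camera("top"); np.savez("cur.npz",p=p,d=d)
for o in plates(p): print(o)
delta(631.5,48.6,60,84.4)
p,d=bot.camera("scene"); cv2.imwrite("pics/s5.png",cv2.resize(p[180:320,115:270,::-1],None,fx=4,fy=4,interpolation=cv2.INTER_CUBIC))
```

```text
([219.0, 308.0], 986, 464.0, 231.3, 89.4, 81.1, np.float32(2.4))
([165.0, 231.0], 943, 627.9, 334.6, 92.6, 47.4, np.float32(1.9))
([302.0, 226.0], 914, 631.5, 48.8, 47.0, 92.5, np.float32(-5.7))
([19.0, 239.0], 400, 618.3, 644.4, 43.8, 147.8, np.float32(-0.6))
([227.0, 223.0], 904, 642.1, 206.1, 91.8, 46.7, np.float32(6.2))
([432.0, 329.0], 30283, 393.5, -220.8, 282.6, 610.9, np.float32(-9.1))
t 18.45 shift cm [ 6.88 12.68 -9.9 ] rot [-0.1  0.5  7.3] alt [ 8.000e-01  1.000e-01 -1.727e+02] q [-0.14  0.41  0.05  1.2   0.    0.09] F [3.6 3.4 0.8] w 68.1
```

View pics/s5.png

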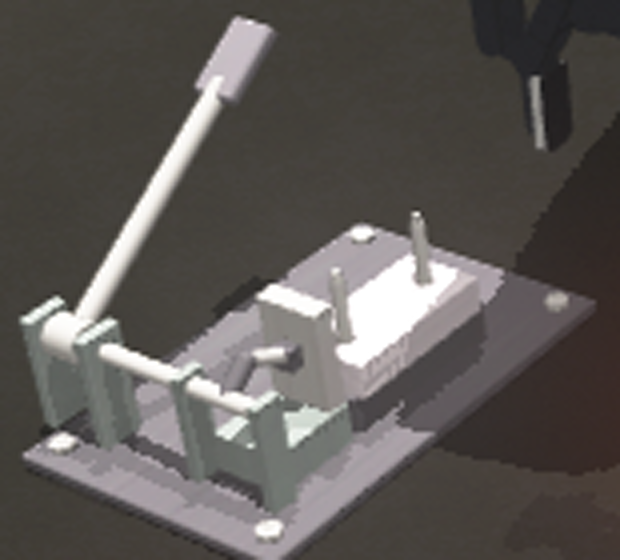

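Two plates are stacked flush on the pins. The third is at (631.5, 48.7) mm, yaw -5.7°.

Emit:
move_arm([
  [[2.0,3.8,-1,0,0,3,0.8],[2.0,3.8,-2,0,0,2.5,0.8],[2.0,3.8,-2,0,0,1.8,0.8],[0.3,0.6,-2,0,0,0,0.8],[0,0,0,0,0,0,0.8]],
])

```text
clock: 19.0
eef_pos: [0.6275, 0.0422, 0.0866]
tool_rot: [0.048, 0.999, -0.002, 0.006]
ft_force: [-1.3, -0.8, -0.2]
grip_width: 0.0683
```

Run:
```python
from h import *
delta(631.5,48.7,20,84.4)
```

```text
t 19.0 shift cm [ 0.4   0.65 -6.66] rot [ 0.2  0.6 -0.1] alt [ -1.    0.4 179.9] q [ 0.07  0.58  0.13  1.11 -0.    0.16] F [-1.3 -0.8 -0.2] w 68.3
```

Emit:
move_arm([
  [[0.4,0.65,-1.5,0,0.6,0,0.8],[0,0,-2.5,0,0,0,0.8],[0,0,-1.8,0,0,0,0.8],[0,0,0,0,0,0,0.8],[0,0,0,0,0,0,0.8]],
])

```text
clock: 19.5
eef_pos: [0.6325, 0.0443, 0.0309]
tool_rot: [0.05, 0.999, -0.003, 0.002]
ft_force: [0.2, -0.2, -0.2]
grip_width: 0.0683
```

Run:
```python
from h import *
delta(631.5,48.7,-1,84.4)
```

```text
t 19.5 shift cm [-0.1   0.44 -3.19] rot [0.3 0.2 0.1] alt [   0.3   -0.5 -179.9] q [ 0.07  0.64  0.09  1.01 -0.01  0.17] F [ 0.2 -0.2 -0.2] w 68.3
```

Emit:
move_arm([
  [[0,0.45,-1.2,0,0,0,0.8],[0,0,-1.3,0,0,0,0.8],[0,0,0,0,0,0,0.8],[0,0,0,0,0,0,0.8],[0,0,0,0,0,0,0.8]],
])

```text
clock: 20.0
eef_pos: [0.6347, 0.0479, 0.008]
tool_rot: [0.051, 0.999, -0.002, 0.005]
ft_force: [-0.4, 0.2, -0.1]
grip_width: 0.0682
```

Run:
```python
from h import *
delta(631.5,48.7,-1,84.4)
```

```text
t 20.0 shift cm [-0.32  0.08 -0.9 ] rot [0.3 0.5 0.3] alt [   0.8   -0.5 -179.7] q [ 0.08  0.67  0.07  0.96 -0.01  0.18] F [-0.4  0.2 -0.1] w 68.2
```

Emit:
move_arm([
  [[-0.35,0.1,-0.7,0.3,0.5,0.3,0.8],[0,0,0,0,0,0,0.8],[0,0,0,0,0,0,0.8],[0,0,-0.2,0,0,0,0.8],[0,0,0,0,0,0,0.8]],
])

```text
clock: 20.5
eef_pos: [0.6315, 0.0492, -0.001]
tool_rot: [0.048, 0.999, 0.0, 0.0]
ft_force: [0.0, -0.8, 0.0]
grip_width: 0.0683
```

Run:
```python
from h import *
delta(631.5,48.7,-1,84.4)
```

```text
t 20.5 shift cm [ 0.   -0.05 -0.  ] rot [-0.   0.  -0.1] alt [-1.000e-01 -1.000e-01  1.799e+02] q [0.08 0.68 0.06 0.95 0.   0.17] F [ 0.  -0.8  0. ] w 68.3
```

Precisely in place, so I'll grip and lift.

Emit:
move_arm([
  [[0,0,0,0,0,0,0.3],[0,0,0,0,0,0,0.3],[0,0,0,0,0,0,0.3],[0,0,0,0,0,0,0.3],[0,0,0,0,0,0,0.3]],
])

```text
clock: 21.0
eef_pos: [0.6318, 0.0492, -0.0002]
tool_rot: [0.048, 0.999, 0.0, 0.001]
ft_force: [0.3, -1.1, 0.6]
grip_width: 0.043
```

Run:
```python
from h import *
delta(631.5,48.7,-1,84.4)
```

```text
t 21.0 shift cm [-0.03 -0.05 -0.08] rot [-0.   0.1 -0.1] alt [-2.000e-01 -1.000e-01  1.799e+02] q [0.08 0.68 0.06 0.95 0.   0.17] F [ 0.3 -1.1  0.6] w 43.0
```

Emit:
move_arm([
  [[0,0,1,0,0,0,0.3],[0,0,3,0,0,0,0.3],[0,0,4,0,0,0,0.3],[-1,-2,4,0,0,-2,0.3],[-1.7,-4.5,1.5,0,0,-2,0.3]],
])

```text
clock: 21.5
eef_pos: [0.6018, -0.0124, 0.1361]
tool_rot: [0.08, 0.997, 0.001, -0.003]
ft_force: [0.6, -0.9, -0.9]
grip_width: 0.0432
```

Emit:
move_arm([
  [[-1.7,-4.5,0.5,0,0,-3,0.3],[-1.7,-4.5,0,0,0,-3,0.3],[-1.7,-4.5,0,0,0,-3,0.3],[-1.5,-4,0,0,0,-2,0.3],[0,0,0,0,0,0,0.3]],
])

```text
clock: 22.0
eef_pos: [0.5345, -0.1974, 0.1512]
tool_rot: [0.18, 0.984, -0.001, 0.004]
ft_force: [-0.1, 0.1, -1.0]
grip_width: 0.0433
```

Run:
```python
from h import *
delta(530,-221.6,105,70.05)
```

```text
t 22.0 shift cm [-0.45 -2.42 -4.62] rot [0.2 0.5 0.8] alt [   0.8   -0.3 -179.2] q [-0.35  0.42  0.04  1.19 -0.    0.01] F [-0.1  0.1 -1. ] w 43.3
```

Emit:
move_arm([
  [[-0.4,-2.3,-0.5,0,0.4,0.8,0.3],[0,0,-1.8,0,0,0,0.3],[0,0,-1.7,0,0,0,0.3],[0,0,0,0,0,0,0.3],[0,0,0,0,0,0,0.3]],
])

```text
clock: 22.5
eef_pos: [0.5314, -0.222, 0.1147]
tool_rot: [0.174, 0.985, -0.001, 0.004]
ft_force: [0.4, -0.0, -1.3]
grip_width: 0.043
```

Run:
```python
from h import *
delta(530.2,-221.7,95,70.05)
```

```text
t 22.5 shift cm [-0.12  0.03 -1.97] rot [0.2 0.4 0.1] alt [   0.6   -0.4 -179.9] q [-0.4   0.46  0.    1.11 -0.   -0.04] F [ 0.4 -0.  -1.3] w 43.0
```

Emit:
move_arm([
  [[-0.1,0,-1.2,0,0.4,0,0.3],[0,0,-0.8,0,0,0,0.3],[0,0,0,0,0,0,0.3],[0,0,0,0,0,0,0.3],[0,0,0,0,0,0,0.3]],
])

```text
clock: 23.0
eef_pos: [0.5321, -0.2206, 0.0954]
tool_rot: [0.173, 0.985, -0.002, 0.002]
ft_force: [0.0, 0.2, -1.3]
grip_width: 0.0431
```

Run:
```python
from h import *
delta(530.2,-221.7,85,70.05)
```

```text
t 23.0 shift cm [-0.19 -0.11 -1.04] rot [ 0.3  0.1 -0. ] alt [ -0.2   0.4 180. ] q [-0.39  0.48 -0.02  1.07 -0.   -0.04] F [ 0.   0.2 -1.3] w 43.1
```

Emit:
move_arm([
  [[-0.2,-0.1,0,0.2,0,0,0.3],[0,0,0,0,0,0,0.3],[-0.1,0,-0.8,0,0,0,0.3],[0,0,-0.5,0,0,0,0.3],[0,0,0,0,0,0,0.3]],
])

```text
clock: 23.5
eef_pos: [0.5293, -0.2221, 0.0823]
tool_rot: [0.173, 0.985, -0.0, 0.002]
ft_force: [0.1, -0.2, -1.8]
grip_width: 0.0432
```

Run:
```python
from h import *
delta(530.2,-221.7,70,70.05)
```

```text
t 23.5 shift cm [ 0.09  0.04 -1.23] rot [ 0.1  0.2 -0. ] alt [-4.0e-01  1.0e-01  1.8e+02] q [-0.4   0.48 -0.04  1.04  0.   -0.05] F [ 0.1 -0.2 -1.8] w 43.2
```

Emit:
move_arm([
  [[0.1,0,-0.8,0,0,0,0.3],[0,0,-0.5,0,0,0,0.3],[0,0,0,0,0,0,0.3],[0,0,0,0,0,0,0.3],[0,0,0,0,0,0,0.3]],
])

```text
clock: 24.0
eef_pos: [0.5299, -0.2219, 0.0671]
tool_rot: [0.173, 0.985, -0.0, 0.001]
ft_force: [-0.2, 1.1, -0.5]
grip_width: 0.0428
```

Run:
```python
from h import *
delta(530.2,-221.7,47.8,70.05)
```

```text
t 24.0 shift cm [ 0.03  0.02 -1.93] rot [ 0.1  0.1 -0. ] alt [-2.0e-01  1.0e-01  1.8e+02] q [-0.4   0.5  -0.06  1.01  0.   -0.05] F [-0.2  1.1 -0.5] w 42.8
```

Emit:
move_arm([
  [[0,0,-0.9,0,0,0,0.3],[0,0,-0.6,0,0,0,0.3],[0,0,0,0,0,0,0.3],[0,0,-0.2,0,0,0,0.3],[0,0,0,0,0,0,0.3]],
])

```text
clock: 24.5
eef_pos: [0.53, -0.2219, 0.0488]
tool_rot: [0.173, 0.985, -0.0, 0.002]
ft_force: [-0.5, 0.1, -1.2]
grip_width: 0.043
```

Emit:
move_arm([
  [[0,0,-0.2,0,0,0,0.3],[0,0,0,0,0,0,0.3],[0,0,-0.2,0,0,0,0.3],[0,0,0,0,0,0,0.3],[0,0,0,0,0,0,0.3]],
])

```text
clock: 25.0
eef_pos: [0.5314, -0.2225, 0.0483]
tool_rot: [0.173, 0.985, -0.001, 0.004]
ft_force: [-0.8, 0.4, -0.4]
grip_width: 0.0433
```

Third plate is seated, so I'll release it and head for the fourth.

Emit:
move_arm([
  [[0,0,0,0,0,0,0.8],[0,0,0,0,0,0,0.8],[0,0,0,0,0,0,0.8],[0,0,2,0,0,0,0.8],[0,0,3,0,0,0,0.8]],
])

```text
clock: 25.5
eef_pos: [0.5278, -0.221, 0.0939]
tool_rot: [0.173, 0.985, 0.0, -0.001]
ft_force: [-0.1, -0.2, -0.2]
grip_width: 0.0682
```

Emit:
move_arm([
  [[0,0,4,0,0,0,0.8],[0,0,3,0,0,0,0.8],[0,4.5,0,0,0,2,0.8],[1,4.8,0,0,0,2,0.8],[1,4.8,0,0,0,3,0.8]],
])

```text
clock: 26.0
eef_pos: [0.5501, -0.0838, 0.1713]
tool_rot: [0.117, 0.993, -0.001, 0.004]
ft_force: [1.6, 0.2, 0.6]
grip_width: 0.0679
```

Run:
```python
from h import *
p,d=bot.camera("top"); np.savez("cur.npz",p=p,d=d)
for o in plates(p): print(o)
delta(627.9,334.6,60,91.5)
p,d=bot.camera("scene"); cv2.imwrite("pics/s6.png",cv2.resize(p[180:320,115:270,::-1],None,fx=4,fy=4,interpolation=cv2.INTER_CUBIC))
```

```text
([219.0, 308.0], 986, 464.0, 231.3, 89.4, 81.1, np.float32(2.4))
([165.0, 231.0], 943, 627.9, 334.6, 92.6, 47.4, np.float32(1.9))
([19.0, 239.0], 398, 618.3, 644.4, 43.7, 147.8, np.float32(-0.6))
([227.0, 223.0], 904, 642.1, 206.2, 91.8, 46.6, np.float32(6.1))
([435.0, 331.0], 29781, 385.9, -220.7, 278.8, 596.2, np.float32(-9.3))
t 26.05 shift cm [  7.67  41.03 -11.11] rot [-0.2  0.4 14.3] alt [   0.6    0.3 -165.6] q [-0.14  0.38  0.04  1.22  0.    0.09] F [ 1.1  3.6 -0.4] w 68.4
```

View pics/s6.png

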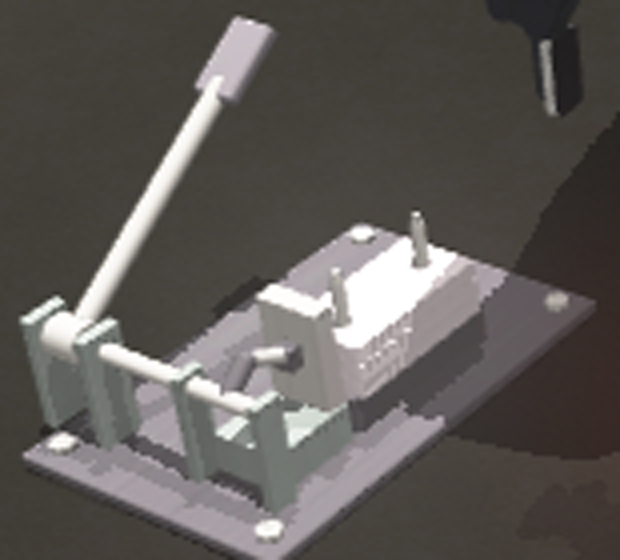

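Emit:
move_arm([
  [[0.9,4.8,-0.5,0,0,2,0.8],[0.9,4.8,-0.5,0,0,2,0.8],[0.9,4.8,-0.5,0,0,2,0.8],[0.9,4.8,-0.5,0,0,2,0.8],[0.9,4.8,-0.5,0,0,2,0.8]],
])

```text
clock: 26.6
eef_pos: [0.5961, 0.1569, 0.1461]
tool_rot: [0.029, 1.0, -0.001, 0.005]
ft_force: [1.6, -0.7, -0.3]
grip_width: 0.0683
```

Emit:
move_arm([
  [[0.9,4.8,0,0,0,2,0.8],[0.9,4.8,0,0,0,1,0.8],[0.5,3,-1,0,0,0,0.8],[0,0,-1.5,0,0,0,0.8],[0,0,0,0,0,0,0.8]],
])

```text
clock: 27.1
eef_pos: [0.6193, 0.2939, 0.1167]
tool_rot: [-0.003, 1.0, -0.001, 0.004]
ft_force: [-0.6, 0.2, -0.2]
grip_width: 0.0681
```

Run:
```python
from h import *
delta(627.9,334.6,20,91.3)
```

```text
t 27.1 shift cm [ 0.86  4.07 -9.67] rot [0.1 0.5 1. ] alt [   0.8   -0.2 -179. ] q [ 0.45  0.67  0.37  1.27 -0.01  0.44] F [-0.6  0.2 -0.2] w 68.1
```

Emit:
move_arm([
  [[0.8,3.8,0,0,0.5,1,0.8],[0,0,-2.5,0,0,0,0.8],[0,0,-2.5,0,0,0,0.8],[0,0,-1.5,0,0,0,0.8],[0,0,0,0,0,0,0.8]],
])

```text
clock: 27.6
eef_pos: [0.6288, 0.3282, 0.051]
tool_rot: [-0.009, 1.0, -0.002, -0.001]
ft_force: [-0.1, -0.3, -0.5]
grip_width: 0.0682
```

Run:
```python
from h import *
delta(627.9,334.6,20,91.3)
```

```text
t 27.6 shift cm [-0.09  0.64 -3.1 ] rot [ 0.2 -0.1  0.3] alt [-1.000e-01 -4.000e-01 -1.797e+02] q [ 0.48  0.77  0.39  1.19 -0.    0.46] F [-0.1 -0.3 -0.5] w 68.2
```

Emit:
move_arm([
  [[0,0.6,-0.8,0,0,0.3,0.8],[0,0,-1.5,0,0,0,0.8],[0,0,-0.5,0,0,0,0.8],[0,0,0,0,0,0,0.8],[0,0,0,0,0,0,0.8]],
])

```text
clock: 28.1
eef_pos: [0.6312, 0.3331, 0.0246]
tool_rot: [-0.01, 1.0, -0.001, 0.001]
ft_force: [-0.5, -0.1, -0.5]
grip_width: 0.0686
```

Run:
```python
from h import *
delta(627.9,334.6,-1,91.3)
```

```text
t 28.1 shift cm [-0.33  0.15 -2.56] rot [0.1 0.1 0.1] alt [   0.2   -0.2 -179.9] q [ 0.49  0.8   0.37  1.14 -0.    0.47] F [-0.5 -0.1 -0.5] w 68.6
```

Emit:
move_arm([
  [[-0.3,0.15,-1,0,0,0,0.8],[-0.15,0,-0.8,0,0,0,0.8],[0,0,0,0,0,0,0.8],[0,0,-0.2,0,0,0,0.8],[0,0,0,0,0,0,0.8]],
])

```text
clock: 28.6
eef_pos: [0.6266, 0.3352, 0.004]
tool_rot: [-0.01, 1.0, -0.001, 0.002]
ft_force: [0.8, -0.3, -0.9]
grip_width: 0.0686
```

Run:
```python
from h import *
delta(627.9,334.6,-1,91.3)
```

```text
t 28.6 shift cm [ 0.13 -0.06 -0.5 ] rot [0.1 0.2 0.1] alt [ 3.000e-01 -1.000e-01 -1.799e+02] q [ 0.49  0.81  0.34  1.09 -0.    0.47] F [ 0.8 -0.3 -0.9] w 68.6
```

Emit:
move_arm([
  [[0.15,-0.1,-0.5,0,0.2,0,0.8],[0,0,0,0,0,0,0.8],[0,0,0,0,0,0,0.3],[0,0,0,0,0,0,0.3],[0,0,0,0,0,0,0.3]],
])

```text
clock: 29.1
eef_pos: [0.6293, 0.3344, 0.0001]
tool_rot: [-0.01, 1.0, -0.0, 0.001]
ft_force: [-0.5, -0.2, -0.7]
grip_width: 0.043
```

Run:
```python
from h import *
delta(627.9,334.6,-1,91.3)
```

```text
t 29.1 shift cm [-0.14  0.02 -0.11] rot [0.  0.1 0.1] alt [   0.2   -0.  -179.9] q [ 0.49  0.82  0.34  1.09 -0.    0.47] F [-0.5 -0.2 -0.7] w 43.0
```

Emit:
move_arm([
  [[0,0,0,0,0,0,0.3],[0,0,2,0,0,0,0.3],[0,0,3,0,0,0,0.3],[0,0,4,0,0,0,0.3],[-0.2,-0.5,4,0,0,0,0.3]],
])

```text
clock: 29.6
eef_pos: [0.62, 0.3261, 0.1218]
tool_rot: [-0.01, 1.0, -0.005, -0.009]
ft_force: [1.1, 0.6, -0.7]
grip_width: 0.0433
```

Run:
```python
from h import *
delta(530,-221.6,130,70.05)
```

```text
t 29.6 shift cm [ -9.   -54.77   0.82] rot [  0.4  -1.1 -21.2] alt [  1.5   0.6 158.8] q [ 0.48  0.72  0.49  1.35 -0.    0.46] F [ 1.1  0.6 -0.7] w 43.3
```

Emit:
move_arm([
  [[-0.8,-4.7,0.8,0,-0.5,-2,0.3],[-0.8,-4.7,0.6,0,-0.5,-2,0.3],[-0.8,-4.7,0.4,0,0,-2,0.3],[-0.8,-4.7,0,0,0,-2,0.3],[-0.8,-4.7,0,0,0,-2,0.3]],
])

```text
clock: 30.1
eef_pos: [0.5832, 0.0936, 0.1491]
tool_rot: [0.074, 0.997, -0.001, 0.01]
ft_force: [1.0, -0.3, -1.2]
grip_width: 0.0433
```

Emit:
move_arm([
  [[-0.8,-4.7,0,0,0,-2,0.3],[-0.8,-4.7,0,0,0,-2,0.3],[-0.8,-4.7,0,0,0,-2,0.3],[-0.8,-4.7,0,0,0,-2,0.3],[-0.7,-4,0,0,0,-2,0.3]],
])

```text
clock: 30.6
eef_pos: [0.5402, -0.1438, 0.1498]
tool_rot: [0.164, 0.986, -0.002, 0.01]
ft_force: [0.8, 0.1, -0.6]
grip_width: 0.0432
```

Run:
```python
from h import *
delta(531.3,-222.1,130,70.05)
```

```text
t 30.6 shift cm [-0.89 -7.83 -1.98] rot [ 0.4  1.1 -1.1] alt [ -1.8   0.7 178.9] q [-0.26  0.39 -0.01  1.16 -0.    0.07] F [ 0.8  0.1 -0.6] w 43.2
```

Emit:
move_arm([
  [[-0.5,-4,0,0,1,-1,0.3],[-0.4,-3.3,0,0,0,0,0.3],[0,0,-1,0,0,0,0.3],[0,0,-1,0,0,0,0.3],[0,0,0,0,0,0,0.3]],
])

```text
clock: 31.1
eef_pos: [0.5277, -0.2252, 0.1284]
tool_rot: [0.178, 0.984, -0.004, 0.001]
ft_force: [-0.2, 0.6, -1.7]
grip_width: 0.0429
```

Run:
```python
from h import *
delta(531.3,-222.1,100,70.05)
```

```text
t 31.1 shift cm [ 0.36  0.31 -2.84] rot [0.5 0.1 0.6] alt [ 1.000e-01 -7.000e-01 -1.794e+02] q [-0.4   0.44  0.02  1.14 -0.01 -0.04] F [-0.2  0.6 -1.7] w 42.9
```

Emit:
move_arm([
  [[0.3,0.3,-1.2,0.5,0,0.6,0.3],[0,0,-1,0,0,0,0.3],[0,0,-0.5,0,0,0,0.3],[0,0,0,0,0,0,0.3],[0,0,0,0,0,0,0.3]],
])

```text
clock: 31.6
eef_pos: [0.5312, -0.2168, 0.0978]
tool_rot: [0.169, 0.986, 0.001, -0.001]
ft_force: [-0.1, -0.0, -1.2]
grip_width: 0.043
```

Run:
```python
from h import *
delta(531.3,-222.1,88,70.05)
```

```text
t 31.6 shift cm [ 0.01 -0.53 -0.98] rot [-0.2 -0.1 -0.5] alt [ 1.000e-01 -3.000e-01  1.795e+02] q [-0.39  0.47 -0.01  1.08  0.   -0.05] F [-0.1 -0.  -1.2] w 43.0
```

Emit:
move_arm([
  [[0,-0.45,0,0,0,-0.4,0.3],[0,0,0,0,0,0,0.3],[0,0,0,0,0,0,0.3],[0,0,-0.6,0,0,0,0.3],[0,0,0,0,0,0,0.3]],
])

```text
clock: 32.1
eef_pos: [0.5323, -0.2222, 0.093]
tool_rot: [0.173, 0.985, 0.001, 0.001]
ft_force: [-0.6, -0.2, -1.5]
grip_width: 0.0432
```

Run:
```python
from h import *
delta(531.3,-222.1,80,70.05)
```

```text
t 32.1 shift cm [-0.1   0.01 -1.3 ] rot [-0.1  0.1 -0.1] alt [-1.000e-01 -2.000e-01  1.799e+02] q [-0.4   0.48 -0.02  1.07  0.   -0.05] F [-0.6 -0.2 -1.5] w 43.2
```

Emit:
move_arm([
  [[-0.1,0,-0.7,0,0,0,0.3],[0,0,-0.5,0,0,0,0.3],[0,0,0,0,0,0,0.3],[0,0,-0.6,0,0,0,0.3],[0,0,0,0,0,0,0.3]],
])

```text
clock: 32.6
eef_pos: [0.5307, -0.2221, 0.0729]
tool_rot: [0.173, 0.985, 0.001, 0.0]
ft_force: [-0.4, 0.7, -1.3]
grip_width: 0.0434
```

Run:
```python
from h import *
delta(531.3,-222.1,58,70.05)
```

```text
t 32.6 shift cm [ 0.06 -0.   -1.49] rot [-0.1  0.  -0.1] alt [ -0.   -0.2 179.9] q [-0.4   0.5  -0.04  1.03  0.   -0.05] F [-0.4  0.7 -1.3] w 43.4
```

Emit:
move_arm([
  [[0,0,-0.7,0,0,0,0.3],[0,0,-0.5,0,0,0,0.3],[0,0,0,0,0,0,0.3],[0,0,-0.2,0,0,0,0.3],[0,0,0,0,0,0,0.3]],
])

```text
clock: 33.1
eef_pos: [0.531, -0.2222, 0.0577]
tool_rot: [0.173, 0.985, 0.001, 0.0]
ft_force: [0.2, -0.2, -2.5]
grip_width: 0.043
```

Emit:
move_arm([
  [[0,0,-0.2,0,0,0,0.3],[0,0,0,0,0,0,0.3],[0,0,-0.2,0,0,0,0.3],[0,0,0,0,0,0,0.3],[0,0,0,0,0,0,0.3]],
])

```text
clock: 33.6
eef_pos: [0.5323, -0.2227, 0.0576]
tool_rot: [0.173, 0.985, 0.0, 0.003]
ft_force: [0.3, -0.2, -0.7]
grip_width: 0.0429
```

Seated at 57.6 mm, which leaves the guide.

Emit:
move_arm([
  [[0,0,0,0,0,0,0.8],[0,0,0,0,0,0,0.8],[0,0,0,0,0,0,0.8],[0,0,2,0,0,0,0.8],[0,0,3,0,0,0,0.8]],
])

```text
clock: 34.1
eef_pos: [0.5286, -0.2211, 0.1029]
tool_rot: [0.173, 0.985, 0.002, -0.003]
ft_force: [-0.5, 0.2, 0.5]
grip_width: 0.0679
```

Emit:
move_arm([
  [[0,0,3,0,0,0,0.8],[0,0,2,0,0,0,0.8],[0,4.5,0,0,0,2,0.8],[1,4.8,0,0,0,2,0.8],[1,4.8,0,0,0,3,0.8]],
])

```text
clock: 34.6
eef_pos: [0.5512, -0.0842, 0.1598]
tool_rot: [0.117, 0.993, 0.0, 0.002]
ft_force: [1.8, -0.1, -0.4]
grip_width: 0.0683
```

Run:
```python
from h import *
p,d=bot.camera("top"); np.savez("cur.npz",p=p,d=d)
for o in plates(p,.012): print(o)
delta(642,206.1,80,96.1)
cv2.imwrite("pics/t7.png",cv2.resize(p[180:340,140:330,::-1],None,fx=3.7,fy=3.7,interpolation=cv2.INTER_CUBIC))
p,d=bot.camera("scene"); cv2.imwrite("pics/s7.png",cv2.resize(p[180:320,115:270,::-1],None,fx=4,fy=4,interpolation=cv2.INTER_CUBIC))
```

```text
([219.0, 308.0], 988, 464.1, 230.9, 89.3, 81.0, np.float32(2.4))
([19.0, 239.0], 413, 618.1, 643.2, 43.7, 147.6, np.float32(-0.6))
([227.0, 223.0], 906, 641.9, 205.8, 91.6, 46.7, np.float32(6.1))
([433.0, 331.0], 29512, 386.6, -220.2, 280.5, 595.2, np.float32(-9.1))
t 34.65 shift cm [ 8.97 28.22 -7.97] rot [-0.4  0.3 18.9] alt [   0.4    0.5 -161.1] q [-0.14  0.39  0.02  1.2   0.01  0.08] F [ 0.6  3.7 -0.7] w 68.1
```

View pics/s7.png

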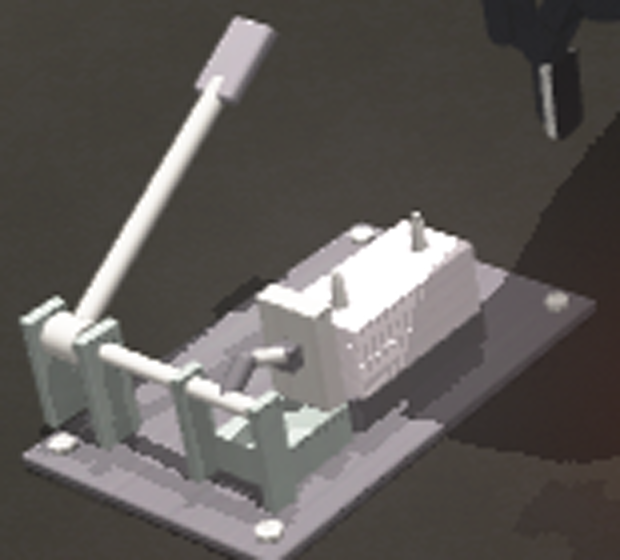

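View pics/t7.png

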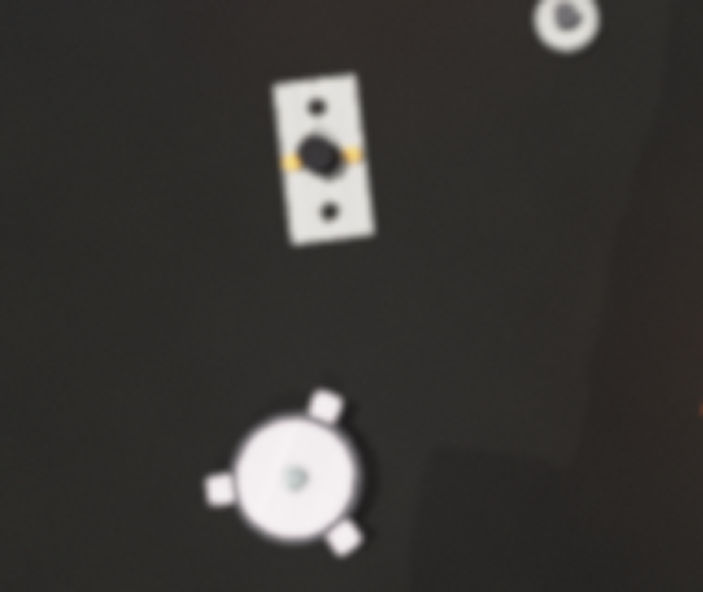

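Emit:
move_arm([
  [[1.3,4.2,-0.5,0,0,3,0.8],[1.3,4.2,-0.5,0,0,3,0.8],[1.3,4.2,-0.5,0,0,3,0.8],[1.3,4.2,-0.5,0,0,3,0.8],[1.3,4.2,-0.5,0,0,3,0.8]],
])

```text
clock: 35.2
eef_pos: [0.6183, 0.1311, 0.1347]
tool_rot: [-0.018, 1.0, -0.0, 0.003]
ft_force: [0.7, 0.4, 0.3]
grip_width: 0.0685
```

Emit:
move_arm([
  [[1.2,3.8,-1,0,0,2,0.8],[0.5,1.5,-1,0,0,0,0.8],[0,0,-1,0,0,0,0.8],[0,0,0,0,0,0,0.8],[0,0,0,0,0,0,0.8]],
])

```text
clock: 35.7
eef_pos: [0.6355, 0.1878, 0.1003]
tool_rot: [-0.038, 0.999, -0.001, 0.002]
ft_force: [1.1, 0.5, 1.2]
grip_width: 0.0684
```

Run:
```python
from h import *
delta(641.9,205.9,50,96.1)
```

```text
t 35.7 shift cm [ 0.64  1.81 -5.03] rot [0.1 0.2 1.7] alt [   0.3   -0.2 -178.3] q [ 0.29  0.64  0.27  1.2  -0.    0.21] F [1.1 0.5 1.2] w 68.4
```

Emit:
move_arm([
  [[0.6,1.7,0,0,0,1.7,0.8],[0,0,-2,0,0,0,0.8],[0,0,-2,0,0,0,0.8],[0,0,-1,0,0,0,0.8],[0,0,0,0,0,0,0.8]],
])

```text
clock: 36.2
eef_pos: [0.6432, 0.195, 0.0536]
tool_rot: [-0.047, 0.999, -0.002, 0.004]
ft_force: [0.8, -0.3, 0.2]
grip_width: 0.0681
```

Run:
```python
from h import *
delta(641.9,205.9,20,96.1)
```

```text
t 36.2 shift cm [-0.13  1.09 -3.36] rot [0.2 0.4 0.7] alt [   0.7   -0.2 -179.3] q [ 0.3   0.69  0.24  1.11 -0.    0.2 ] F [ 0.8 -0.3  0.2] w 68.1
```

Emit:
move_arm([
  [[-0.1,1.1,0,0,0.4,0.7,0.8],[0,0,0,0,0,0,0.8],[0,0,0,0,0,0,0.8],[0,0,-1,0,0,0,0.8],[0,0,0,0,0,0,0.8]],
])

```text
clock: 36.7
eef_pos: [0.6444, 0.2059, 0.0473]
tool_rot: [-0.052, 0.999, -0.001, 0.003]
ft_force: [0.2, -0.0, -0.3]
grip_width: 0.0683
```

Run:
```python
from h import *
delta(641.9,205.9,20,96.1)
```

```text
t 36.7 shift cm [-0.25  0.   -2.73] rot [0.1 0.3 0.1] alt [ 5.000e-01 -1.000e-01 -1.799e+02] q [ 0.31  0.7   0.25  1.11 -0.    0.21] F [ 0.2 -0.  -0.3] w 68.3
```

Emit:
move_arm([
  [[-0.25,0,-1.2,0,0.3,0,0.8],[-0.1,0,-1,0,0,0,0.8],[-0.1,0,-0.5,0,0,0,0.8],[0,0,0,0,0,0,0.8],[0,0,0,0,0,0,0.8]],
])

```text
clock: 37.2
eef_pos: [0.6383, 0.2057, 0.0164]
tool_rot: [-0.052, 0.999, -0.001, -0.001]
ft_force: [-0.1, 1.4, -0.2]
grip_width: 0.0683
```

Run:
```python
from h import *
delta(641.9,205.9,0,96.1)
```

```text
t 37.2 shift cm [ 0.36  0.02 -1.64] rot [ 0.1 -0.1  0.1] alt [  -0.2   -0.2 -179.9] q [ 0.31  0.73  0.21  1.05 -0.    0.21] F [-0.1  1.4 -0.2] w 68.3
```

Emit:
move_arm([
  [[0.25,0,-0.8,0,0,0,0.8],[0,0,-0.6,0,0,0,0.8],[0,0,0,0,0,0,0.8],[0,0,0,0,0,0,0.8],[0,0,0,0,0,0,0.8]],
])

```text
clock: 37.7
eef_pos: [0.6416, 0.2058, 0.0015]
tool_rot: [-0.052, 0.999, -0.001, -0.001]
ft_force: [0.4, 0.2, 0.7]
grip_width: 0.0681
```

Run:
```python
from h import *
delta(641.9,205.9,0,96.1)
```

```text
t 37.7 shift cm [ 0.03  0.01 -0.15] rot [ 0.1 -0.1  0.1] alt [-1.000e-01 -1.000e-01 -1.799e+02] q [ 0.31  0.75  0.2   1.03 -0.    0.21] F [0.4 0.2 0.7] w 68.1
```

Emit:
move_arm([
  [[0,0,-0.1,0,0,0,0.3],[0,0,0,0,0,0,0.3],[0,0,0,0,0,0,0.3],[0,0,0,0,0,0,0.3],[0,0,0,0,0,0,0.3]],
])

```text
clock: 38.2
eef_pos: [0.6418, 0.206, 0.0013]
tool_rot: [-0.052, 0.999, -0.001, -0.0]
ft_force: [0.3, 0.1, 0.4]
grip_width: 0.043
```

Run:
```python
from h import *
delta(641.9,205.9,0,96.1)
```

```text
t 38.2 shift cm [ 0.01 -0.01 -0.13] rot [ 0.1 -0.   0.1] alt [-1.000e-01 -1.000e-01 -1.799e+02] q [ 0.31  0.75  0.2   1.03 -0.    0.21] F [0.3 0.1 0.4] w 43.0
```

Emit:
move_arm([
  [[0,0,1,0,0,0,0.3],[0,0,3,0,0,0,0.3],[0,0,4,0,0,0,0.3],[0,0,4,0,0,0,0.3],[-0.5,-2,2.5,0,0,-2,0.3]],
])

```text
clock: 38.7
eef_pos: [0.6308, 0.186, 0.145]
tool_rot: [-0.036, 0.999, -0.002, -0.008]
ft_force: [1.1, -0.5, -1.7]
grip_width: 0.043
```

Run:
```python
from h import *
delta(530.2,-221.7,140,70.05)
```

```text
t 38.7 shift cm [-10.06 -40.77  -0.5 ] rot [  0.1  -0.9 -24.1] alt [1.200e+00 1.000e-01 1.559e+02] q [0.29 0.61 0.35 1.32 0.   0.21] F [ 1.1 -0.5 -1.7] w 43.0
```

Emit:
move_arm([
  [[-1.1,-4.6,0,0,-0.5,-2.7,0.3],[-1.1,-4.6,0,0,-0.4,-2.7,0.3],[-1.1,-4.6,0,0,0,-2.7,0.3],[-1.1,-4.6,0,0,0,-2.7,0.3],[-1.1,-4.6,0,0,0,-2.7,0.3]],
])

```text
clock: 39.2
eef_pos: [0.5785, -0.0451, 0.1563]
tool_rot: [0.081, 0.997, -0.001, 0.01]
ft_force: [0.7, -0.7, -2.3]
grip_width: 0.0431
```

Emit:
move_arm([
  [[-1.1,-4.6,0,0,0,-2.7,0.3],[-1.1,-4.6,0,0,0,-2.7,0.3],[-1,-4.2,0,0,0,-2,0.3],[0,0,0,0,0,0,0.3],[0,0,0,0,0,0,0.3]],
])

```text
clock: 39.7
eef_pos: [0.5421, -0.1911, 0.1606]
tool_rot: [0.154, 0.988, -0.003, 0.012]
ft_force: [-0.5, 0.1, -1.3]
grip_width: 0.0433
```

Run:
```python
from h import *
delta(530.2,-221.7,110,70.05)
```

```text
t 39.7 shift cm [-1.19 -3.06 -5.06] rot [ 0.6  1.3 -2.3] alt [ -2.1   0.9 177.7] q [-0.34  0.41  0.05  1.19 -0.   -0.03] F [-0.5  0.1 -1.3] w 43.3
```

Emit:
move_arm([
  [[-1.1,-2.9,-0.5,0.6,1.3,-2.3,0.3],[0,0,-1,0,0,0,0.3],[0,0,-1,0,0,0,0.3],[0,0,0,0,0,0,0.3],[0,0,0,0,0,0,0.3]],
])

```text
clock: 40.2
eef_pos: [0.5327, -0.2163, 0.136]
tool_rot: [0.17, 0.985, 0.001, 0.001]
ft_force: [0.7, -0.2, -1.1]
grip_width: 0.0432
```

Run:
```python
from h import *
delta(530.2,-221.7,100,70.05)
```

```text
t 40.2 shift cm [-0.25 -0.54 -3.6 ] rot [-0.1  0.1 -0.3] alt [-2.000e-01 -1.000e-01  1.797e+02] q [-0.39  0.44  0.04  1.17  0.   -0.04] F [ 0.7 -0.2 -1.1] w 43.2
```

Emit:
move_arm([
  [[-0.25,-0.5,-1,0,0,-0.3,0.3],[0,0,-1,0,0,0,0.3],[0,0,-1,0,0,0,0.3],[0,0,0,0,0,0,0.3],[0,0,0,0,0,0,0.3]],
])

```text
clock: 40.7
eef_pos: [0.5304, -0.2194, 0.1033]
tool_rot: [0.171, 0.985, 0.001, 0.001]
ft_force: [-0.3, -0.2, -1.2]
grip_width: 0.0429
```

Run:
```python
from h import *
delta(530.2,-221.7,90,70.05)
p,d=bot.camera("scene"); cv2.imwrite("pics/s8.png",cv2.resize(p[140:320,110:290,::-1],None,fx=3.3,fy=3.3,interpolation=cv2.INTER_CUBIC))
```

```text
t 40.7 shift cm [-0.02 -0.23 -1.33] rot [-0.1  0.1 -0.2] alt [-1.000e-01 -2.000e-01  1.798e+02] q [-0.39  0.47 -0.01  1.09  0.   -0.05] F [-0.3 -0.2 -1.2] w 42.9
```

View pics/s8.png

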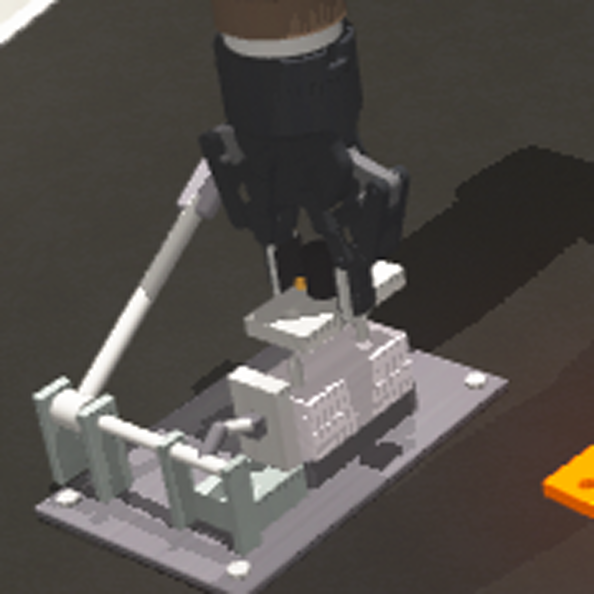

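The guide hangs level above the pins, knob up.

Emit:
move_arm([
  [[0,-0.2,0,0,0,-0.2,0.3],[0,0,0,0,0,0,0.3],[0,0,-0.6,0,0,0,0.3],[0,0,0,0,0,0,0.3],[0,0,0,0,0,0,0.3]],
])

```text
clock: 41.25
eef_pos: [0.5311, -0.2221, 0.098]
tool_rot: [0.173, 0.985, 0.001, 0.002]
ft_force: [0.4, -1.1, -1.4]
grip_width: 0.043
```

Run:
```python
from h import *
delta(530.2,-221.7,80,70.05)
```

```text
t 41.25 shift cm [-0.09  0.04 -1.8 ] rot [-0.1  0.2  0. ] alt [ 3.0e-01  1.0e-01 -1.8e+02] q [-0.4   0.47 -0.01  1.08  0.   -0.05] F [ 0.4 -1.1 -1.4] w 43.0
```

Emit:
move_arm([
  [[-0.1,0,-0.8,0,0.2,0,0.3],[0,0,-0.5,0,0,0,0.3],[0,0,0,0,0,0,0.3],[0,0,-0.4,0,0,0,0.3],[0,0,0,0,0,0,0.3]],
])

```text
clock: 41.75
eef_pos: [0.5296, -0.2219, 0.079]
tool_rot: [0.173, 0.985, 0.001, -0.001]
ft_force: [0.6, 0.5, -1.4]
grip_width: 0.0431
```

Run:
```python
from h import *
delta(530.2,-221.7,69,70.05)
```

```text
t 41.75 shift cm [ 0.06  0.02 -1.  ] rot [-0.1 -0.1  0. ] alt [-1.0e-01  1.0e-01 -1.8e+02] q [-0.4   0.49 -0.04  1.04  0.   -0.05] F [ 0.6  0.5 -1.4] w 43.1
```

Emit:
move_arm([
  [[0.05,0,-0.6,0,0,0,0.3],[0,0,0,0,0,0,0.3],[0,0,-0.3,0,0,0,0.3],[0,0,0,0,0,0,0.3],[0,0,0,0,0,0,0.3]],
])

```text
clock: 42.25
eef_pos: [0.5308, -0.2221, 0.0697]
tool_rot: [0.173, 0.985, 0.0, 0.0]
ft_force: [0.3, -0.2, -2.1]
grip_width: 0.0434
```

Emit:
move_arm([
  [[0,0,-0.2,0,0,0,0.3],[0,0,0,0,0,0,0.3],[0,0,-0.2,0,0,0,0.3],[0,0,0,0,0,0,0.3],[0,0,0,0,0,0,0.3]],
])

```text
clock: 42.75
eef_pos: [0.5317, -0.2225, 0.0695]
tool_rot: [0.173, 0.985, -0.0, 0.002]
ft_force: [-0.6, 0.2, -2.1]
grip_width: 0.043
```

Emit:
move_arm([
  [[0,0,0,0,0,0,0.8],[0,0,0,0,0,0,0.8],[0,0,0,0,0,0,0.8],[0,0,2,0,0,0,0.8],[0,0,3,0,0,0,0.8]],
])

```text
clock: 43.25
eef_pos: [0.5285, -0.2212, 0.1152]
tool_rot: [0.173, 0.985, 0.001, -0.003]
ft_force: [1.0, -0.6, 0.7]
grip_width: 0.0687
```

Emit:
move_arm([
  [[0,0,4,0,0,0,0.8],[0,0,4,0,0,0,0.8],[0,4.5,1,0,0,0,0.5],[0,4.8,1,0,0,0,0.2],[0,4.8,0,0,0,0,0]],
])

```text
clock: 43.75
eef_pos: [0.5308, -0.0833, 0.2233]
tool_rot: [0.18, 0.984, 0.0, 0.002]
ft_force: [0.7, 1.1, 0.2]
grip_width: 0.0249
```

Run:
```python
from h import *
p,d=bot.camera("top"); np.savez("cur.npz",p=p,d=d)
cv2.imwrite("pics/t9.png",cv2.resize(p[190:350,385:525,::-1],None,fx=3.7,fy=3.7,interpolation=cv2.INTER_CUBIC))
print([ (r["at"],r["confidence"]) for r in bot.find_in("top","lever_pad")])
p,d=bot.camera("scene"); cv2.imwrite("pics/s9.png",cv2.resize(p[180:320,115:270,::-1],None,fx=4,fy=4,interpolation=cv2.INTER_CUBIC))
print([ (r["at"],r["confidence"]) for r in bot.find_in("scene","lever_pad")])
```

```text
[([0.5211, -0.3216, 0.1222], 0.79)]
[([0.534, -0.3205, 0.1069], 0.85)]
```

View pics/s9.png

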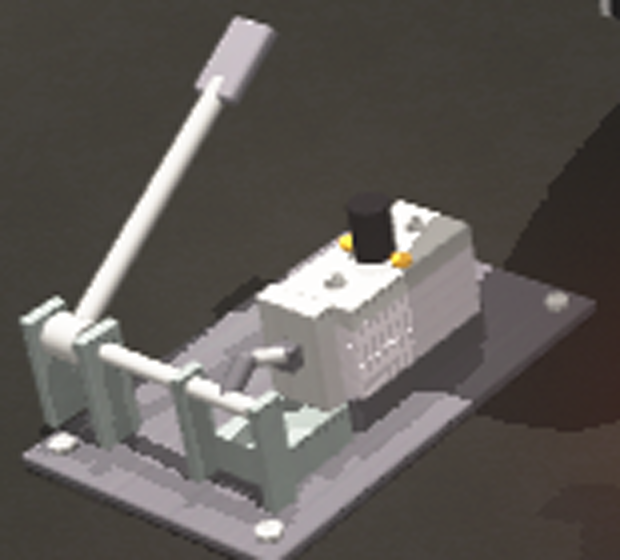

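View pics/t9.png

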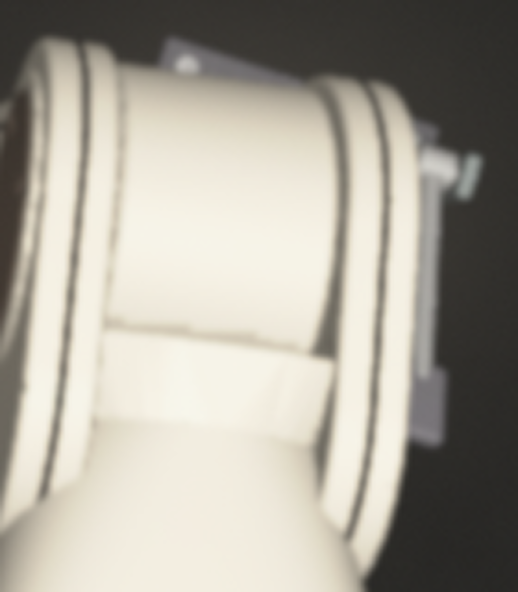

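Run:
```python
from h import *
c=np.array([.530,-.2216]); a=np.radians(-19.95); Rj=np.array([[np.cos(a),-np.sin(a)],[np.sin(a),np.cos(a)]])
for (x,y,z) in [(440,165,.06),(425,413,.150)]:
    w=onplane("top",((x+.5)/3.75-.5+385,(y+.5)/3.75-.5+190),z)[0]; print(w.round(4), (Rj.T@(w[:2]-c)*1000).round(1))
z=np.load("top0.npz"); W=cloud("top",z["d"]); 
for u,v in [(498,295),(498,300),(497,304),(502,233),(500,260)]: 
    w=W[v,u]; print(u,v,w.round(4),(Rj.T@(w[:2]-c)*1000).round(1))
xh=107
for q in (0,.2,.4,.6,.7,.8):
    t=.6-q; x=xh-160*np.cos(t)+5*np.sin(t); zz=60+160*np.sin(t)+5*np.cos(t); w=c+Rj@np.array([x,-100])/1000; print(q,x.round(1),zz.round(1),(w*1000).round(1))
```

```text
[ 0.6017 -0.3557  0.06  ] [ 113.2 -101.6]
[ 0.4719 -0.309   0.15  ] [ -24.8 -102. ]
498 295 [ 0.4806 -0.3087  0.1523] [-16.7 -98.8]
498 300 [ 0.4718 -0.3055  0.16  ] [-26.1 -98.8]
497 304 [ 0.4647 -0.3025  0.1623] [-33.8 -98.4]
502 233 [ 0.6018 -0.351   0.0732] [111.6 -97.1]
500 260 [ 0.5465 -0.3321  0.1068] [ 53.2 -98.2]
0 -22.2 154.5 [ 475. -308.]
0.2 -38.4 126.9 [ 459.8 -302.5]
0.4 -48.8 96.7 [ 450.  -298.9]
0.6 -53.0 65.0 [ 446.1 -297.5]
0.7 -52.7 49.0 [ 446.3 -297.6]
0.8 -50.8 33.1 [ 448.1 -298.3]
```

All five layers look flush, knob up, with the lever still up. Next I'll move above the lever pad at about (470, -306) mm with the fingers shut.

Run:
```python
from h import *
delta(470,-306,200,70.05)
```

```text
t 43.95 shift cm [ -5.95 -22.31  -2.1 ] rot [-0.  -0.   0.4] alt [  -0.     0.  -179.6] q [-0.16  0.32  0.08  1.34  0.    0.2 ] F [-1.  -1.  -0.3] w -0.1
```

Emit:
move_arm([
  [[-1.1,-4.2,0,0,0,0,0],[-1.1,-4.2,0,0,0,0,0],[-1.1,-4.2,0,0,0,0,0],[-1.1,-4.2,0,0,0,0,0],[-1.0,-3.8,0,0,0,0,0]],
])

```text
clock: 44.45
eef_pos: [0.4732, -0.2966, 0.219]
tool_rot: [0.175, 0.985, -0.0, -0.001]
ft_force: [0.9, 0.1, -0.3]
grip_width: 0.0003
```

Emit:
move_arm([
  [[-0.4,-1,0,0,0,0,0],[0,0,0,0,0,0,0],[0,0,0,0,0,0,0],[0,0,0,0,0,0,0],[0,0,0,0,0,0,0]],
])

```text
clock: 44.95
eef_pos: [0.4652, -0.3135, 0.2168]
tool_rot: [0.181, 0.983, 0.0, -0.002]
ft_force: [-0.8, 0.7, -0.9]
grip_width: 0.0001
```

Run:
```python
from h import *
delta(470,-306,175,70.05)
p,d=bot.camera("top"); np.savez("cur.npz",p=p,d=d)
cv2.imwrite("pics/t10.png",cv2.resize(p[190:350,385:525,::-1],None,fx=3.7,fy=3.7,interpolation=cv2.INTER_CUBIC))
p,d=bot.camera("scene"); cv2.imwrite("pics/s10.png",cv2.resize(p[130:320,105:290,::-1],None,fx=3.1,fy=3.1,interpolation=cv2.INTER_CUBIC))
```

```text
t 44.95 shift cm [ 0.48  0.75 -4.18] rot [-0.1 -0.3  0.9] alt [-4.000e-01  1.000e-01 -1.791e+02] q [-0.59  0.37  0.15  1.35 -0.   -0.23] F [-0.8  0.7 -0.9] w 0.1
```

View pics/s10.png

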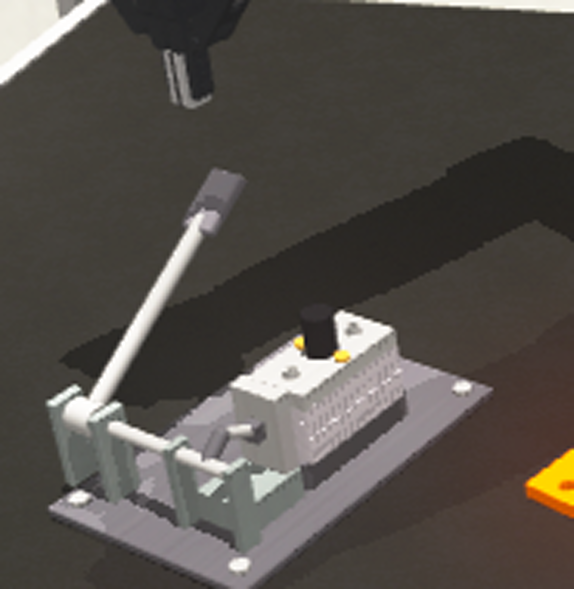

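View pics/t10.png

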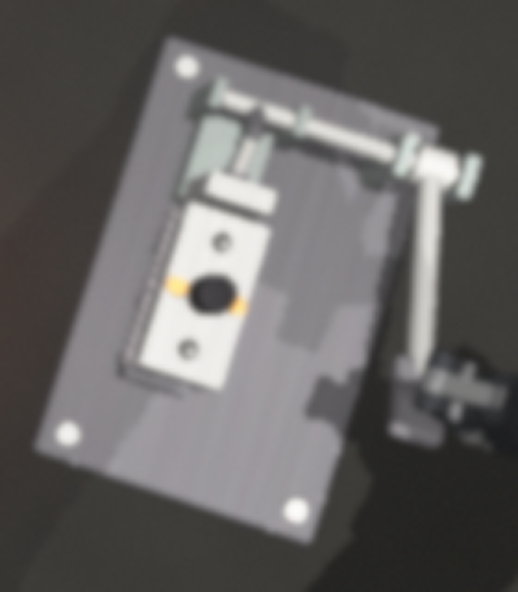

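Run:
```python
from h import *
z=np.load("cur.npz"); W=cloud("top",z["d"]); 
c=np.array([.530,-.2216]); a=np.radians(-19.95); Rj=np.array([[np.cos(a),-np.sin(a)],[np.sin(a),np.cos(a)]])
J=(W[...,:2]-c)@Rj*1000; Z=W[...,2]*1000
for x in (-40,-18,18,40):
    for y in (-15,0,15):
        m=(abs(J[...,0]-x)<5)&(abs(J[...,1]-y)<5); print((x,y),np.median(Z[m]).round(1),end=' ')
print(); print("tip/pad proj", proj("scene",[[.4652,-.3135,.2168],[.475,-.308,.154]]),)
for k in (-30,30): w=c+Rj@np.array([k,0])/1000; print(proj("top",[w[0],w[1],.08]))
```

```text
(-40, -15) 79.4 (-40, 0) 78.0 (-40, 15) 77.9 (-18, -15) 79.6 (-18, 0) 79.7 (-18, 15) 78.7 (18, -15) 80.0 (18, 0) 80.2 (18, 15) 79.0 (40, -15) 79.7 (40, 0) 79.5 (40, 15) 80.2 
tip/pad proj [[166.36107829 162.7730378 ]
 [172.11685075 193.80067263]]
[[435.40683221 284.79793049]]
[[444.54361382 255.89685868]]
```

Emit:
move_arm([
  [[0.5,0.7,-1,0,0,0.9,0],[0,0,-1,0,0,0,0],[0,0,-1,0,0,0,0],[0,0,0,0,0,0,0],[0,0,0,0,0,0,0]],
])

```text
clock: 45.55
eef_pos: [0.4715, -0.3028, 0.1835]
tool_rot: [0.17, 0.985, 0.0, -0.003]
ft_force: [0.0, -0.6, -0.4]
grip_width: -0.0001
```

Run:
```python
from h import *
delta(468,-305.5,160,70.05)
```

```text
t 45.55 shift cm [-0.35 -0.27 -2.35] rot [-0.1 -0.3 -0.4] alt [  0.5  -0.2 179.6] q [-0.57  0.39  0.09  1.27 -0.   -0.23] F [ 0.  -0.6 -0.4] w -0.1
```

Emit:
move_arm([
  [[-0.3,-0.25,-0.8,0,0,0,0],[0,0,-0.8,0,0,0,0],[0,0,-0.8,0,0,0,0],[-0.3,0.1,-1,0,0,0,0],[-0.3,0.1,-1,0,0,0,0]],
])

```text
clock: 46.05
eef_pos: [0.4646, -0.3056, 0.141]
tool_rot: [0.171, 0.985, -0.001, 0.001]
ft_force: [-1.0, 1.3, 6.4]
grip_width: -0.0001
```

Run:
```python
from h import *
delta(459.8,-302.5,127,70.05)
p,d=bot.camera("scene"); cv2.imwrite("pics/s11.png",cv2.resize(p[130:320,105:290,::-1],None,fx=3.1,fy=3.1,interpolation=cv2.INTER_CUBIC))
```

```text
t 46.05 shift cm [-0.48  0.31 -1.4 ] rot [ 0.2  0.1 -0.3] alt [ -0.2   0.3 179.7] q [-0.58  0.4  -0.01  1.16 -0.   -0.24] F [-1.   1.3  6.4] w -0.1
```

View pics/s11.png

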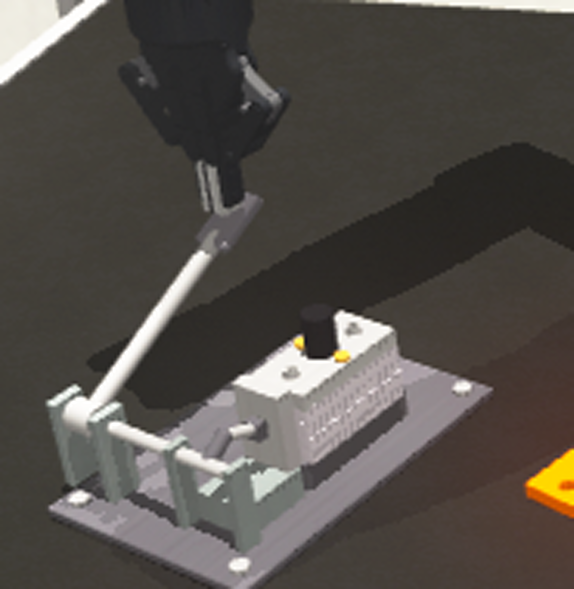

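The fingertips are on the pad and pressing with 6.4 N. I'll continue down, following the pad's arc.

Emit:
move_arm([
  [[-0.4,0.15,-1.2,0,0,0,0],[-0.3,0.1,-1.2,0,0,0,0],[-0.3,0.1,-1.2,0,0,0,0],[-0.2,0.1,-1.2,0,0,0,0],[-0.2,0.1,-1.2,0,0,0,0]],
])

```text
clock: 46.6
eef_pos: [0.4504, -0.301, 0.0818]
tool_rot: [0.171, 0.985, -0.002, 0.004]
ft_force: [0.5, -0.7, 2.6]
grip_width: 0.0001
```

Run:
```python
from h import *
delta(446.5,-297.6,65,70.05)
```

```text
t 46.6 shift cm [-0.39  0.34 -1.68] rot [ 0.3  0.4 -0.2] alt [ -0.6   0.5 179.8] q [-0.59  0.43 -0.14  1.   -0.   -0.24] F [ 0.5 -0.7  2.6] w 0.1
```

Emit:
move_arm([
  [[-0.3,0.3,-1.0,0.2,0.3,0,0],[-0.1,0,-1.0,0,0,0,0],[0,0,-1.0,0,0,0,0],[0,0,-0.7,0,0,0,0],[0,0,0,0,0,0,0]],
])

```text
clock: 47.1
eef_pos: [0.4448, -0.2973, 0.04]
tool_rot: [0.172, 0.985, -0.0, -0.001]
ft_force: [-1.1, 0.6, 0.6]
grip_width: -0.0002
```

Run:
```python
from h import *
delta(447,-298,36,70.05)
p,d=bot.camera("scene"); cv2.imwrite("pics/s12.png",cv2.resize(p[130:320,105:290,::-1],None,fx=3.1,fy=3.1,interpolation=cv2.INTER_CUBIC))
```

```text
t 47.1 shift cm [ 0.22 -0.07 -0.4 ] rot [ 0.  -0.1 -0.2] alt [1.000e-01 0.000e+00 1.798e+02] q [-0.59  0.47 -0.2   0.91 -0.   -0.24] F [-1.1  0.6  0.6] w -0.2
```

View pics/s12.png

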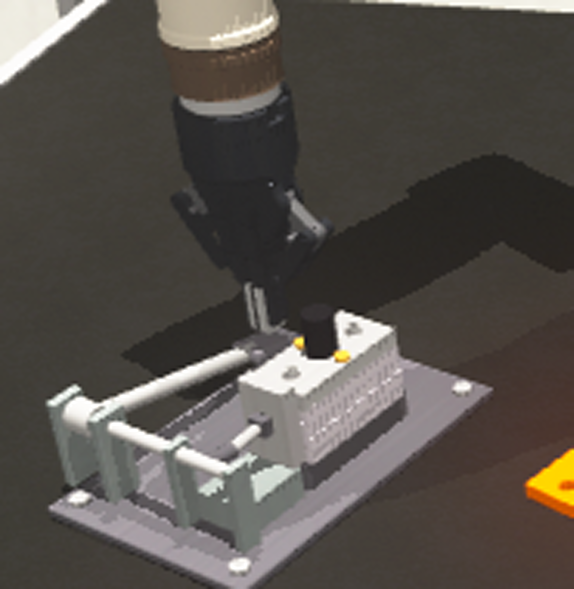

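Emit:
move_arm([
  [[0.1,0,-0.4,0,0,0,0],[0,0,0,0,0,0,0],[0,0,-0.3,0,0,0,0],[0,0,0,0,0,0,0],[0,0,0,0,0,0,0]],
])

```text
clock: 47.65
eef_pos: [0.4476, -0.2983, 0.0346]
tool_rot: [0.172, 0.985, -0.001, 0.001]
ft_force: [-0.1, -0.8, 0.2]
grip_width: -0.0004
```

Emit:
move_arm([
  [[0,0,1,0,0,0,0],[0,0,2,0,0,0,0],[-0.5,0,4,0,0,0,0],[-1,0,4,0,0,0,0],[-2,2,4,0,0,0,0]],
])

```text
clock: 48.15
eef_pos: [0.4094, -0.2767, 0.1849]
tool_rot: [0.172, 0.985, 0.001, -0.004]
ft_force: [0.7, 0.4, 1.0]
grip_width: -0.0
```

Emit:
move_arm([
  [[-2,2,2,0,0,0,0],[-3,3,0,0,0,0,0],[-3,3,0,0,0,0,0],[0,0,0,0,0,0,0],[0,0,0,0,0,0,0]],
])

```text
clock: 48.65
eef_pos: [0.3282, -0.1951, 0.2168]
tool_rot: [0.172, 0.985, -0.002, 0.005]
ft_force: [0.7, -0.3, 1.0]
grip_width: -0.0
```

Run:
```python
from h import *
p,d=bot.camera("top"); W=cloud("top",d)
cv2.imwrite("pics/t13.png",cv2.resize(p[190:350,385:525,::-1],None,fx=3.7,fy=3.7,interpolation=cv2.INTER_CUBIC))
print([(r["at"],r["confidence"]) for r in bot.find_in("top","lever_pad")])
c=np.array([.530,-.2216]); a=np.radians(-19.95); Rj=np.array([[np.cos(a),-np.sin(a)],[np.sin(a),np.cos(a)]])
J=(W[...,:2]-c)@Rj*1000; Z=W[...,2]*1000
for x,y in [(-40,0),(40,0),(-18,0),(18,0),(-51,-100),(-40,-100),(-60,-100)]:
    m=(abs(J[...,0]-x)<5)&(abs(J[...,1]-y)<5); print((x,y),np.median(Z[m]).round(1),end=' ')
p,d=bot.camera("scene"); cv2.imwrite("pics/s13.png",p[:,:,::-1])
```

```text
[([0.5173, -0.3119, 0.0445], 0.96)]
(-40, 0) 79.0 (40, 0) 79.2 (-18, 0) 79.6 (18, 0) 80.1 (-51, -100) 34.3 (-40, -100) 34.5 (-60, -100) 30.7
```

View pics/s13.png

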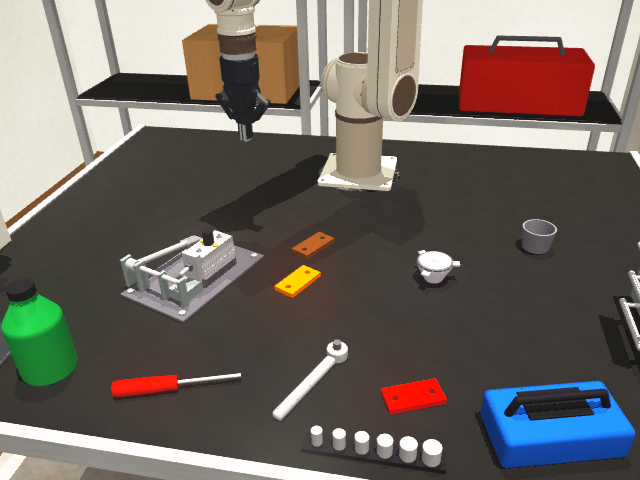

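View pics/t13.png

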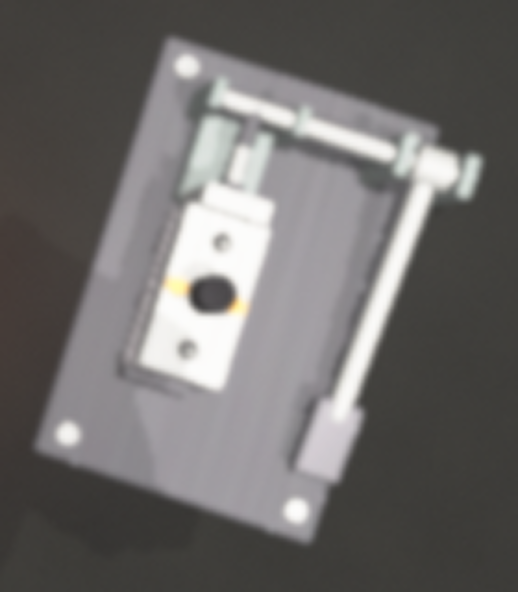

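The lever stays down by itself with the pad at about 34 mm, and the stack is flush and clamped. The headlamp and ratchet haven't moved and the robot is clear, so I'm handing in.

```bash
python3 -c "
from workcell import bot
print(bot.job_done(), bot.get_obs()['clock'])"
```

```text
the job is handed in; nothing more can be done
the job is handed in; nothing more can be done
```

The jig is loaded and I handed the job in about 49 s into the run. No verdict is reported, so this rests on my own checks.

**What I did:** I lowered all four aluminium plates over the pins one by one. I put the drill guide on top, knob up, then pressed the lever past its over-centre point with shut fingers and moved the arm clear.

**Last checks:**
- **Stack:** The guide's top measured 79–80 mm above the shelf (80 mm expected). Both pins show centred in its holes and the edge clamp is closed against the stack.
- **Lever:** It stays down by itself. The depth camera puts its pad at about 34 mm, against 33 mm fully down. The trained network put the pad at 44.5 mm and some 7 cm along the lever from there. That is probably the lever as a whole, so I trusted the depth reading and the picture.
- **Everything else:** The headlamp, the ratchet and the coloured look-alike plates look unmoved.
- **Camera disagreement:** The top and scene cameras differed by about 3 mm on where the pins are. I used the top camera throughout, and nothing caught on the pins.

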